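# Let a ratchet stretching slide back to a marker and lock it again

## Robot

A 6-joint arm with a two-finger parallel gripper is mounted at the origin on a cart in front of the work surface, level with it; the furniture and walls round the work are solid. World frame = base frame: x ahead of the robot, y to its left, z up, the work surface at z = 0. Lengths are in m, angles in rad, forces in N, time in s.
With the tool pointing down it reaches from about 0.275 to 0.725 m from the base axis. Payload 15.9 kg.
Tool frame: the origin (TCP) lies at the very end of the fingers, on their centre line; the grasp point (between the pads) lies 19 mm behind it; z points along the fingers, x is the direction in which the jaws open and shut, and the axes are right-handed (so a half turn about z gives the same grasp; the last joint's range is limited). The gripper opens to 85 mm and grips with 20 to 120 N. Pads are 22 mm wide; open, the fingers measure 114 mm over their backs; the gripper's body (76 mm by 85 mm) begins 54 mm behind the grasp point. The pads swing forward as they close: fully open they stand 13 mm farther back than shut.
Start: joints at [-1.26, 0.213, -0.034, 1.323, 0, 1.571], TCP at [0.153, -0.476, 0.231] pointing down, gripper open.
Joint ranges: [-2.98, 2.98], [-0.74, 1.72], [-1.14, 1.35], [-2.1, 2.04], [-1.57, 1.44], [-3.14, 3.14]. Speed limits (rad/s): [1.89, 1.89, 2.39, 2.57, 3.14, 3.14].

## Interface

Orientations are given as a 3x3 rotation matrix whose columns are the frame's x, y, z axes.
In Python, from bench import sensors, grab_frame, r, spotter gives the robot as it stands. The module is installed in compiled form; this text tells all that it offers.
- The arm moves only by the shell command python3 -m jog 'ROWS' [OPENING] [FORCE]. ROWS is JSON, a list that holds one entry, the list of rows, each a list of 4 numbers: the shift along the tool's x, y, z in units of 25 mm (1.0 is 25 mm), then the turn about the tool's z in units of 6 degrees (1.0 is 6 degrees). A call has 1 to 12 rows; each row shifts and turns the commanded pose from where the row before left it, along the tool's axes as they then stand; what a row does not reach is not made up. A row lasts 1/10 s, in which the tool goes at most 50 mm and 8.59 degrees, less where a joint would pass 70% of its speed; a pose out of reach is approached as far as the arm can. A call is refused whole if a number of a shift passes 1 or a number of a turn 1, either way. A call with a gripper value outside its range is refused whole. OPENING is the opening in per cent of the stroke, from 0 (shut) to 100 (fully open), set as the call begins (- or left out, the last holds). The fingers move at their own pace and stop on an object; FORCE is the grip in N (left out, the last holds). Time passes only in rows, so rows that do not move let the fingers close. It gives the time, the measured TCP pose, the force and the opening at its end, in the units of the state.
- sensors.observe(): the state, without advancing time (a new reading comes with each control period).
- grab_frame(name): name is "scene" or "side" or "wrist"; returns a dict with "frame" (420x560x3 uint8, red, green, blue), "depth" (420x560 float32, m along the optical axis (not along the pixel's ray), 0 where there is no reading), "fx", "fy", "cx", "cy" (pixels), "pose" (4x4, takes a point from camera to world coordinates). Camera axes: x right, y down, z forward; pixel columns grow to the right and rows downward; lengths in m; the calibration is good to about 2 mm. A picture is of the moment at which its call begins.
- r.close_job(): hands the job in, once; it reports no verdict.
Trained networks look in a picture, given as the dict that the camera call returned (one of the last four; its "shot" number tells which), for a name from the list of things; names that differ only in an ending like _2 or _b are one class to them, and where a whole thing is asked for, a point or a joint stands for the part that bears it (a point fixed in the world has none). Each returns a list of dicts, best first, with "confidence" (0 to 1); they miss things now and then, are a little off and sometimes report something else, mostly with a low value. They report only what shows in the picture. A call takes as long as a camera call.
- spotter.spot_in(target, picture): "bbox" ([left, top, right, bottom] in pixels, round what is visible of it).
The state is a dict: "clock": time; "q": joint angles; "joint_velocities": joint speeds; "joint_torque": joint torques, N m; "position": TCP position; "ee_rot": TCP orientation; "wrist_force": force on the tool from outside, world axes, zero at the start; "moment": the same for the moment, N m; "opening": opening from 0.0 (shut) to 1.0 (fully open).
Only numpy, scipy, OpenCV 4.12 (cv2) and the standard library are available. Lean on these libraries where they do the work, as an engineer would, in place of code of your own. Each camera call takes 0.05 s, during which the arm holds its last target.

## Task

The hand-wound stretching slide on the bench has to be let back for a shorter sample. Its pawl is hooked behind a tooth, so first ease the crank a little forward (a quarter to half a tooth) to take the load off it; then throw the pawl over by its red-ball lever so that it rests clear, and only then crank the wheel backward until the slide's pointer is about at the red marker. Drop the pawl in again ahead of the first tooth that locks it at or past the marker, and bring the wheel gently back until that tooth bears on the pawl, so that the slide is locked with its pointer past the marker by less than one tooth. Never lean or knock the wheel harder than about 20 N against the pawl, do not shift the red marker, and leave the loupe, the brass weight and the torch where they are.

Things in the scene. Friction and masses are not known exactly. Their poses are not given: they have to be found in the camera images.
- stage: Hand-wound stretching slide, fixed to the bench: aluminium plate 150 x 256 mm (stage x by y), its top 10 mm up. Origin on the bench under the plate's centre, z up. The ratchet wheel is toward -y, the slide and its two steel sample grips (tops 56 mm up) toward +y, the scale along the -x edge, the pawl on the +x side.
- wheel_axis (a point): Top of the upright spindle, 68 mm above the bench, at stage (0, -60) mm. Wheel: dark disc, 106 mm diameter, with 16 upright saw teeth on the rim of its top face (crests 52 mm up). A crank arm (top 66 mm up) runs out to the knob. A drag brake holds the wheel wherever it is let go: turning forward takes about 6 N at the knob, backward about 2 N.
- knob_grip (a point): Middle of the black crank knob, 87 mm above the bench: upright, 18 mm diameter, 67 to 103 mm up, free to spin on its pin, 55 mm from the spindle; angle about the spindle 230 degrees (counter-clockwise from stage +x, from above) minus joint wheel. While the pawl is hooked, gripping it 1 mm off-centre already leans the wheel hard on the pawl: push it from one side.
- wheel (a joint): Wheel angle, rad; grows as it goes backward (clockwise from above); forward (tighter) is negative. One tooth is 0.3927 and moves the slide 5.5 mm, toward stage +y when going backward. A tooth bears on the lowered pawl at whole teeth, give or take 0.026 (the setting of the bracket). Starts hooked at about -0.03; at -0.1 to -0.25 the pawl is free; at about -0.37 it would click into the next tooth.
- pawl (a joint): Pawl angle, rad: 0 is fully down between two teeth; grows as the tip lifts; 1.12 is thrown over against its stop. It works by its own weight: from beyond about 0.7 it falls over and stays clear, from less it falls back into the teeth. Dropped less than 0.1 rad of wheel forward of a bearing position it lands on that tooth's crest (reads 0.15 to 0.25); dropped 0.1 to 0.22 forward it goes in. Unhooked, it takes about 1 N at the ball.
- lever_ball (a point): Centre of the smooth red ball (16 mm) on the pawl's release lever (7 mm rod). It swings on 44 mm radius about pawl_pivot in the upright plane along stage y. Pawl at 0: 21 mm to the +y side of the pivot and 39 mm above it; at 1.12: 26 mm to the -y side and 36 mm above. Pushing it toward stage -y throws the pawl over, toward +y brings it back.
- pawl_pivot (a point): Axis of the pawl's level cross shaft (along stage x) at the release lever: 65 mm above the bench, at stage (70, -104) mm; its bracket is set differently each time, up to 1.2 mm along y. The bracket, on the wheel's side (10 to 18 mm away), reaches 76 mm up; the pawl's bar, 24 mm toward the wheel (stage -x), runs 44 mm toward stage +y and reaches 70 mm up when down.
- pointer (a point): Tip of the slide's pointer over the scale strip, 17 mm above the bench, on the -x side of the slide. Moves toward stage +y as the wheel goes backward.
- marker_line (a point): Line of the red marker clip on the rail beside the scale, 17 mm above the bench; at the start 7 to 21 mm beyond the pointer toward stage +y. Axes as those of the stage.
- loupe: Black stand magnifier, 39 mm in diameter, 36 mm high, standing near the slide; leave alone. Origin at its foot.
- brass_weight: Brass check weight with a knob, 26 mm in diameter, 30 mm high, behind the slide; leave alone. Origin at its foot.
- torch: Black pocket torch, 97 x 27 x 27 mm, lying beside the wheel end of the slide; leave alone. Origin under its middle.

How it is judged:
On the way, in this order (a step that is already met when the one before it is completed fails the run):
1. the crank has been eased forward (tighter) by at least 0.09 rad but less than one tooth, with the pawl still down in the teeth (value of joint wheel between -0.34 and -0.09 rad and value of joint pawl below 0.3 rad), for 0.1 s.
2. the pawl has been thrown over and rests clear, before the wheel has gone back (value of joint pawl above 0.95 rad and value of joint wheel below 0.1 rad), for 0.2 s.
3. the wheel has been cranked backward by more than one tooth with the pawl clear (value of joint pawl above 0.9 rad and value of joint wheel above 0.45 rad), for 0.1 s.
At the end, for the whole second after the job is handed in: The pawl is down in the teeth (below 0.05 rad) and a tooth still bears on it (more than 3 N after letting go), with the pointer past the red marker line toward stage +y by less than one tooth (5.5 mm), give or take 1.8 mm (y of pointer in the frame of marker_line between -0.0018 and 0.0073 m and value of joint pawl below 0.05 rad and contact force between wheel and pawl above 3 N); the robot touches nothing.
It fails at once if the wheel bears on the pawl with more than 20 N (contact force between wheel and pawl above 20 N).
It fails at once if the wheel is wound a whole tooth tighter (beyond -0.35 rad) (value of joint wheel below -0.35 rad).
It fails at once if the red marker is shifted by more than 2 mm (distance of marker_line from where it was at the start of the episode above 0.002 m).
It fails at once if the loupe, the brass weight or the torch is moved by more than 15 mm (distance of any of loupe, brass_weight, torch from where it was at the start of the episode above 0.015 m).
It also fails if it takes over 61 s, if anything falls off the work surface, if the arm or the gripper's body presses on something with over 40 N, if the wrist force passes 120 N, or if a joint passes its speed limit or range.

## Working session

There is one attempt and no reset: what is moved stays moved. The work goes in short steps, Python scripts to look and compute and a shell command to move; the robot and the scene stay as the last step left them, time stands still between calls to the robot, and variables do not carry over. Pictures are saved under pics/ and viewed, and the job is handed in when it is done.

```bash
mkdir -p pics; ls; cat > h.py <<'E'
import numpy as np, cv2
from bench import sensors, grab_frame, r, spotter
def save(name, n=None):
    p=grab_frame(name); 
    cv2.imwrite(f'pics/{n or name}.png', p['frame'][:,:,::-1]); return p
def w(p,u,v,d=None):
    if d is None:
        d=p['depth'][int(round(v)),int(round(u))]
    c=np.array([(u-p['cx'])/p['fx']*d,(v-p['cy'])/p['fy']*d,d,1]); return (p['pose']@c)[:3]
def atz(p,u,v,z):
    R=p['pose'][:3,:3];o=p['pose'][:3,3]
    d=R@np.array([(u-p['cx'])/p['fx'],(v-p['cy'])/p['fy'],1]); return o+d*(z-o[2])/d[2]
def ray(p,u,v):
    R=p['pose'][:3,:3];o=p['pose'][:3,3]
    d=R@np.array([(u-p['cx'])/p['fx'],(v-p['cy'])/p['fy'],1]); return o,d/np.linalg.norm(d)
def tri(rays):
    A=np.zeros((3,3));b=np.zeros(3)
    for o,d in rays:
        M=np.eye(3)-np.outer(d,d);A+=M;b+=M@o
    x=np.linalg.solve(A,b)
    return x,[np.linalg.norm((np.eye(3)-np.outer(d,d))@(x-o)) for o,d in rays]
def proj(p,X):
    T=np.linalg.inv(p['pose']);c=T[:3,:3]@np.asarray(X)+T[:3,3]
    return c[0]/c[2]*p['fx']+p['cx'],c[1]/c[2]*p['fy']+p['cy']
def ctr(b): return (b[0]+b[2])/2,(b[1]+b[3])/2
E
python3 - <<'E'
from h import *
np.set_printoptions(precision=4,suppress=True)
s=sensors.observe();print(s)
P={}
for n in ('scene','side'):
    p=save(n);P[n]=p
    print(n,p['fx'],p['cx'],p['cy']);print(p['pose'])
    for t in ['stage','wheel','knob_grip','lever_ball','pawl','pointer','marker_line','wheel_axis','pawl_pivot','loupe','torch','brass_weight']:
        for q in spotter.spot_in(t,p)[:2]: print(t,np.round(q['bbox'],1),round(q['confidence'],2))
print(sensors.observe()['clock'])
E
```

```text
pics
{'clock': 0.0, 'q': array([-1.26  ,  0.2134, -0.0351,  1.3235,  0.    ,  1.5708]), 'joint_velocities': array([ 0.0008,  0.0004, -0.0005, -0.0016,  0.001 ,  0.0004]), 'joint_torque': array([  0.0021, -68.6149,  48.7126,   0.0173,   0.0001,  -0.    ]), 'position': array([ 0.1528, -0.4757,  0.2308]), 'ee_rot': array([[ 0.3058, -0.9521, -0.0004],
       [-0.9521, -0.3058,  0.0011],
       [-0.0012, -0.    , -1.    ]]), 'wrist_force': array([-0.1311, -0.0007, -0.1492]), 'moment': array([-0.0277,  0.0001, -0.0278]), 'opening': 1.0017603492250335}
scene 392.05611673610025 280.74206306585364 205.75060974335423
[[-0.824  -0.4014  0.3999  0.211 ]
 [-0.5666  0.5877 -0.5776  0.4731]
 [-0.0031 -0.7025 -0.7117  0.6921]
 [ 0.      0.      0.      1.    ]]
wheel [251.8 189.3 299.1 239.3] 0.98
knob_grip [290.3 187.8 300.6 200.1] 0.64
knob_grip [279.6 270.  281.1 272.7] 0.55
lever_ball [246.5 177.7 267.5 209.1] 0.45
pawl [246.2 179.8 264.9 210.5] 0.45
pointer [239.7 234.7 270.9 264.4] 0.72
pointer [212.4 221.4 228.8 235.6] 0.48
marker_line [245.6 177.8 268.4 208.4] 0.33
wheel_axis [206.1 177.8 31
[... 309 characters left out ...]
 -0.8554 -0.5174  0.5375]
 [ 0.      0.      0.      1.    ]]
stage [215.6 198.  322.2 327.2] 0.8
stage [315.8 270.  339.5 298.4] 0.34
wheel [230.3 197.8 287.3 258.4] 0.57
wheel [302.2 274.9 311.1 284.7] 0.44
knob_grip [269.6 198.8 274.4 217.7] 0.48
lever_ball [217.6 207.2 238.7 240.3] 0.72
lever_ball [231.7 198.6 286.6 258.8] 0.32
pawl [212.9 206.5 233.1 238.5] 0.81
pointer [249.7 255.5 294.6 287.7] 0.82
marker_line [214.7 206.9 235.2 246.1] 0.69
marker_line [301.1 278.9 310.5 282.5] 0.49
wheel_axis [216.9 197.5 320.1 331.3] 0.89
pawl_pivot [215.  207.3 236.8 243.6] 0.59
loupe [315.  267.  342.4 297.6] 0.87
torch [228.4 194.2 249.  226. ] 0.81
brass_weight [195.8 267.  208.7 288.6] 0.47
1.3
```

```bash
python3 - <<'E'
import cv2
for n,(a,b,c,d) in {'scene':(190,150,330,310),'side':(180,180,350,340)}.items():
    f=cv2.imread(f'pics/{n}.png')[b:d,a:c]; s=600/(d-b)
    s=min(s,800/(c-a)); cv2.imwrite(f'pics/{n}_c.png',cv2.resize(f,None,fx=s,fy=s,interpolation=cv2.INTER_CUBIC)); print(n,s)
E
```

```text
scene 3.75
side 3.75
```

View pics/scene_c.png

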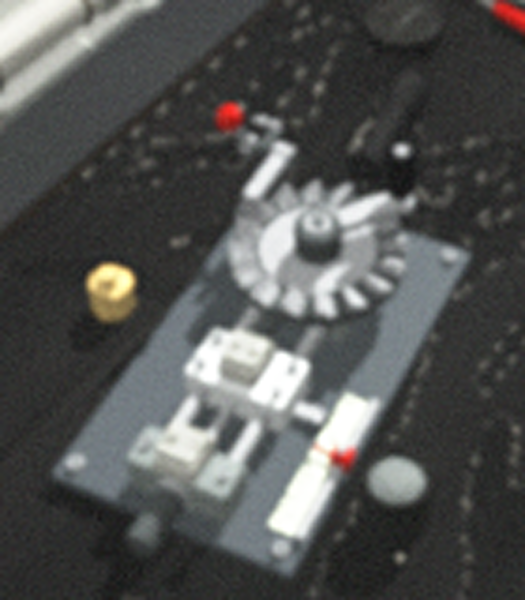

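View pics/side_c.png

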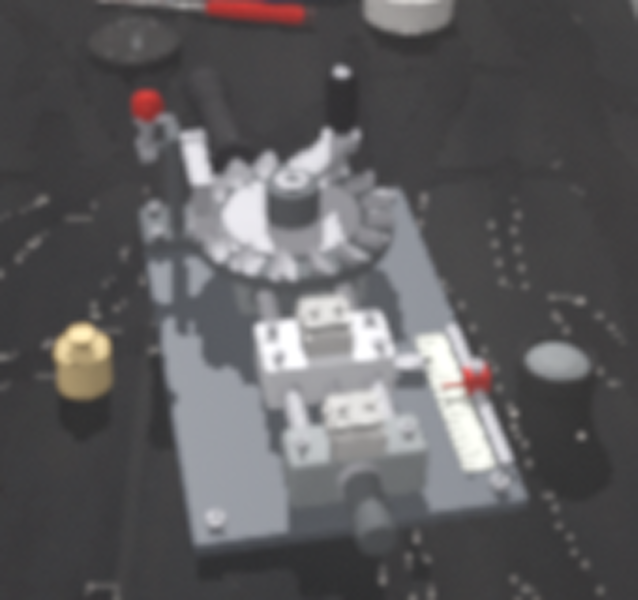

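View pics/scene.png

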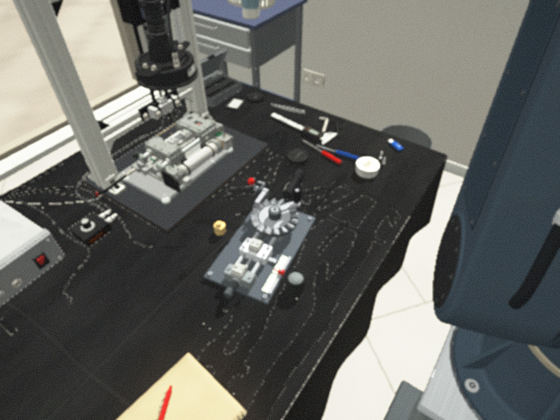

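```bash
cat > fit.py <<'E'
from h import *
import pickle
from scipy.optimize import least_squares
np.set_printoptions(precision=4,suppress=True)
P={}
for n in ('scene','side'):
    p=save(n,n+'2');P[n]=p
pickle.dump({n:{k:P[n][k] for k in ('fx','fy','cx','cy','pose','depth','frame')} for n in P},open('P.pkl','wb'))
obs={'scene':{'ball':(230,116),'sp':(320,222),'knob':(402,150),'c1':(55,472),'c2':(293,575),'c3':(470,255)},
'side':{'ball':(147,105),'sp':(297,180),'knob':(342,72),'c1':(197,545),'c2':(525,495),'c3':(400,190)}}
org={'scene':(190,150),'side':(180,180)}
px={n:{k:(org[n][0]+u/3.75,org[n][1]+v/3.75) for k,(u,v) in o.items()} for n,o in obs.items()}
a=np.deg2rad(230+.03*57.3)
S={'ball':(70,-83,104),'sp':(0,-60,68),'knob':(55*np.cos(a),-60+55*np.sin(a),103),'c1':(75,128,10),'c2':(-75,128,10),'c3':(-75,-128,10)}
for k in S:
    x,e=tri([ray(P[n],*px[n][k]) for n in px]);print(k,x,e,[w(P[n],*px[n][k]) for n in px])
def X(t,s):
    c,q=np.cos(t[2]),np.sin(t[2]);return np.array([t[0]+c*s[0]-q*s[1],t[1]+q*s[0]+c*s[1],s[2]])
def res(t):
    return np.concatenate([np.subtract(proj(P[n],X(t,np.array(S[k])/1000)),px[n][k]) for n in px for k in S])
o=least_squares(res,[.45,.2,0.0],loss='soft_l1');print(o.x,np.rad2deg(o.x[2]));print(res(o.x).reshape(2,-1,2))
for k in S: print(k,X(o.x,np.array(S[k])/1000))
E
python3 fit.py
```

```text
ball [ 0.6412 -0.0323  0.1028] [np.float64(0.00021511116022173823), np.float64(0.0002151111602218139)] [array([ 0.6368, -0.0271,  0.1091]), array([ 0.6402, -0.0232,  0.108 ])]
sp [ 0.5655 -0.0181  0.0665] [np.float64(0.0008315153166332092), np.float64(0.0008315153166332086)] [array([ 0.5652, -0.0174,  0.0685]), array([ 0.5651, -0.0136,  0.0687])]
knob [ 0.5406 -0.067   0.1016] [np.float64(0.00014193951709182048), np.float64(0.000141939517091863)] [array([ 0.5393, -0.0649,  0.1037]), array([ 0.5409, -0.0639,  0.1035])]
c1 [0.6108 0.1761 0.0058] [np.float64(0.0004866310232924971), np.float64(0.0004866310232925071)] [array([0.6095, 0.1771, 0.0089]), array([0.6103, 0.1796, 0.0089])]
c2 [0.4642 0.1529 0.0074] [np.float64(0.0012541897706066915), np.float64(0.0012541897706066397)] [array([0.464 , 0.153 , 0.0052]), array([0.4656, 0.1553, 0.0111])]
c3 [ 0.5049 -0.0957  0.0071] [np.float64(0.0001678941178053642), np.float64(0.0001678941178054303)] [array([ 0.5057, -0.0975,  0.0047]), array([ 0.5055, -0.0893,  0.0115])]
[0.5573 0.0413 0.1622] 9.292621833565335
[[[-0.3387  0.6664]
  [-0.514  -0.3001]
  [-0.1049 -0.2397]
  [-1.3668  0.3166]
  [-0.2413  0.012 ]
  [ 0.6886 -1.1068]]

 [[ 0.532   0.1765]
  [-0.9951 -0.9231]
  [ 0.2258 -0.3296]
  [-0.246  -0.4658]
  [ 1.7385  0.5212]
  [ 0.4644 -1.4319]]]
ball [ 0.6398 -0.0293  0.104 ]
sp [ 0.567  -0.0179  0.068 ]
knob [ 0.5403 -0.066   0.103 ]
c1 [0.6106 0.1797 0.01  ]
c2 [0.4626 0.1555 0.01  ]
c3 [ 0.504  -0.0971  0.01  ]
```

```bash
python3 -m jog '[[[-0.54,-0.99,0,0],[-0.54,-0.99,0,0],[-0.54,-0.99,0,0],[-0.54,-0.99,0,0],[-0.54,-0.99,0,0],[-0.54,-0.99,0,0],[-0.54,-0.99,0,0],[-0.54,-0.99,0,0],[-0.54,-0.99,0,0],[-0.54,-0.99,0,0],[-0.54,-0.99,0,0],[-0.54,-0.99,0,0]]]' 45
python3 -m jog '[[[-0.54,-0.99,0,0],[-0.54,-0.99,0,0],[-0.54,-0.99,0,0],[-0.54,-0.99,0,-1],[-0,0,0,-1],[0,0,0,-1],[0,0,0,-1],[0,0,0,-1],[0,0,0,-1],[0,0,0,-1],[0,0,0,-1],[0,0,0,-1]]]' 45
python3 - <<'E'
from h import *
p=save('wrist','wr1');s=sensors.observe();print(s['clock'],s['q'],s['position'],s['ee_rot'],s['wrist_force'],s['opening']);print(p['pose'],p['fx'])
E
```

```text
clock: 2.6
position: [0.3868, -0.23, 0.2314]
ee_rot: [[0.306, -0.952, 0.0], [-0.952, -0.306, -0.0], [0.0, -0.0, -1.0]]
wrist_force: [0.2, -0.7, -0.1]
opening: 0.451
clock: 3.8
position: [0.4639, -0.1493, 0.2313]
ee_rot: [[0.951, -0.308, 0.0], [-0.308, -0.951, -0.0], [0.0, 0.0, -1.0]]
wrist_force: [-0.4, 0.4, 0.1]
opening: 0.448
3.85 [-3.11327197e-01  1.86699178e-01 -6.69460244e-02  1.31711540e+00
 -1.86198585e-05  1.56608050e+00] [ 0.46388552 -0.1492806   0.23131276] [[ 9.53361831e-01 -3.01829783e-01  2.83074852e-05]
 [-3.01829782e-01 -9.53361832e-01 -2.86692655e-05]
 [ 3.56405141e-05  1.87881413e-05 -9.99999999e-01]] [-0.02960826 -0.30931096 -0.20469487] 0.44583495329506156
[[ 9.51140397e-01 -2.93329953e-01 -9.63819717e-02  4.87729621e-01]
 [-3.08757245e-01 -9.02643161e-01 -2.99840435e-01 -7.20160314e-02]
 [ 9.53653157e-04  3.14948982e-01 -9.49108123e-01  3.73198700e-01]
 [ 0.00000000e+00  0.00000000e+00  0.00000000e+00  1.00000000e+00]] 341.3900143760111
```

View pics/wr1.png

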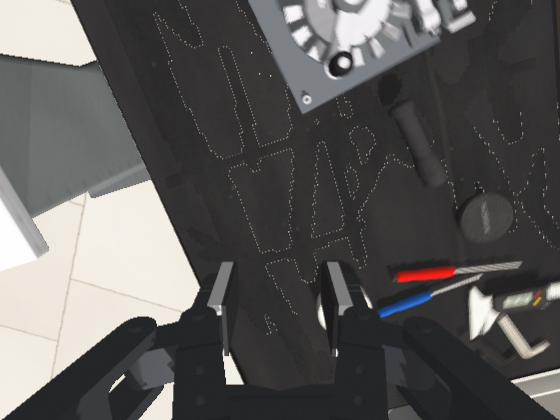

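```bash
python3 -m jog '[[[0.38,-0.82,0,0],[0.38,-0.82,0,0],[0.38,-0.82,0,0],[0.38,-0.82,0,0],[0.38,-0.82,0,-1],[0,0,0,-1],[0,0,0,-1],[0,0,0,-1],[0,0,0,-1],[0,0,0,-1],[0,0,0,-1],[0,0,0,-1]]]' 
python3 -m jog '[[[0,0,0,-1],[0,0,0,-1],[0,0,0,-1],[0,0,0,-1],[0,0,0,-1],[0,0,0,-1],[0,0,0,-1],[0,0,0,-1],[0,0,0,-1],[0,0,0,-1],[0,0,0,-1],[0,0,0,-1]]]' 
python3 -m jog '[[[0,0,0,-1],[0,0,0,-1],[0,0,0,-1],[0,0,0,-1],[0,0,0,-1],[0,0,0,-1],[0,0,0,-1],[0,0,0,-1],[0,0,0,-1],[0,0,0,-1],[0,0,0,-1],[0,0,0,-1]]]' 
python3 - <<'E'
from h import *
import pickle
np.set_printoptions(precision=4,suppress=True)
p=save('wrist','wr2');s=sensors.observe();print(s['clock'],s['q'],s['position'],s['ee_rot'],s['wrist_force'],s['opening']);print(p['pose'],p['fx'])
pickle.dump(p,open('wr2.pkl','wb'))
for t in ['knob_grip','pointer','marker_line','wheel_axis']:
        for q in spotter.spot_in(t,p)[:2]: print(t,np.round(q['bbox'],1),round(q['confidence'],2))
E
```

```text
clock: 5.05
position: [0.541, -0.0667, 0.2313]
ee_rot: [[0.867, 0.499, -0.0], [0.499, -0.867, 0.0], [-0.0, -0.0, -1.0]]
wrist_force: [0.5, -0.6, 0.0]
opening: 0.451
clock: 6.25
position: [0.541, -0.0667, 0.2313]
ee_rot: [[-0.207, 0.978, -0.0], [0.978, 0.207, 0.0], [0.0, -0.0, -1.0]]
wrist_force: [-0.1, 0.6, -1.0]
opening: 0.453
clock: 7.45
position: [0.541, -0.0667, 0.2313]
ee_rot: [[-0.994, 0.106, -0.0], [0.106, 0.994, 0.0], [0.0, -0.0, -1.0]]
wrist_force: [0.0, 0.2, -0.4]
opening: 0.448
7.5 [-0.1228  0.3074  0.0897  1.3532 -0.     -1.5942] [ 0.541  -0.0668  0.2313] [[-0.9951  0.0992 -0.0001]
 [ 0.0992  0.9951 -0.    ]
 [ 0.0001 -0.     -1.    ]] [-0.2722  0.1754 -0.7619] 0.4492593671356275
[[-0.9943  0.101   0.034   0.5314]
 [ 0.1066  0.9443  0.3114 -0.1465]
 [-0.0007  0.3133 -0.9497  0.3732]
 [ 0.      0.      0.      1.    ]] 341.3900143760111
knob_grip [266.3 185.9 289.2 207.9] 0.9
pointer [251.4 271.5 318.5 338.8] 0.75
pointer [358.7 272.8 398.9 314.8] 0.49
wheel_axis [159.7 144.6 336.8 380.1] 0.55
```

View pics/wr2.png

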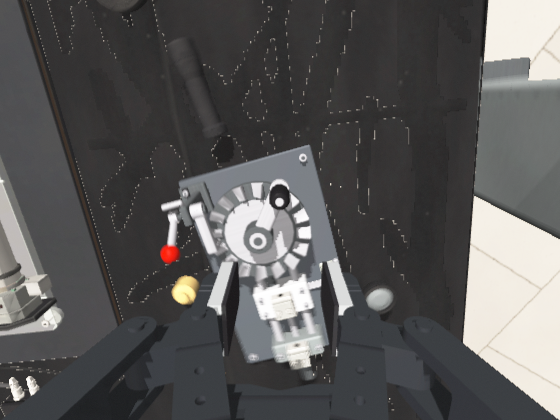

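```bash
python3 - <<'E'
from h import *
import pickle
np.set_printoptions(precision=4,suppress=True)
P=pickle.load(open('P.pkl','rb'))
f=cv2.imread('pics/wr2.png')[140:380,150:350]; cv2.imwrite('pics/wr2c.png',cv2.resize(f,None,fx=2.5,fy=2.5,interpolation=cv2.INTER_CUBIC))
for n,(a,b,c,d) in {'scene2':(255,245,295,285),'side2':(280,260,320,310)}.items():
    f=cv2.imread(f'pics/{n}.png')[b:d,a:c]; cv2.imwrite(f'pics/{n}_m.png',cv2.resize(f,None,fx=12,fy=12,interpolation=cv2.INTER_CUBIC))
E
```

```text
(no output)
```

View pics/wr2c.png

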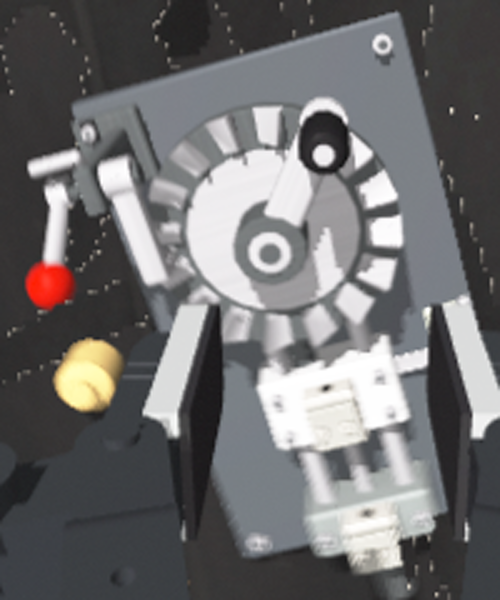

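View pics/scene2_m.png

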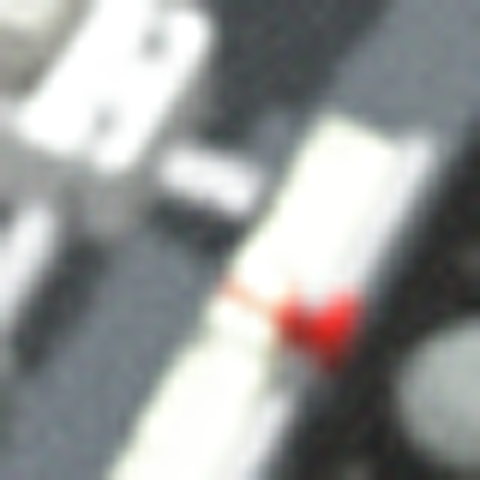

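View pics/side2_m.png

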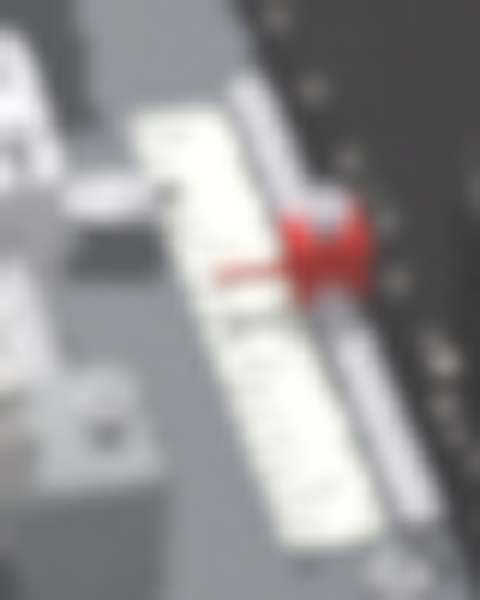

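```bash
cat > fit3.py <<'E'
from h import *
import pickle
from scipy.optimize import least_squares
np.set_printoptions(precision=4,suppress=True)
P=pickle.load(open('P.pkl','rb'));P['wr']=pickle.load(open('wr2.pkl','rb'))
obs={'scene':{'ball':(230,116),'sp':(320,222),'knob':(402,150),'c1':(55,472),'c2':(293,575),'c3':(470,255)},
'side':{'ball':(147,105),'sp':(297,180),'knob':(342,72),'c1':(197,545),'c2':(525,495),'c3':(400,190)}}
org={'scene':(190,150),'side':(180,180)}
px={n:{k:(org[n][0]+u/3.75,org[n][1]+v/3.75) for k,(u,v) in o.items()} for n,o in obs.items()}
wo={'ball':(50,285),'sp':(270,253),'knob':(324,153),'c1':(246,557),'c3':(401,13)}
px['wr']={k:(150+u/2.5,140+v/2.5) for k,(u,v) in wo.items()}
a=np.deg2rad(230+.03*57.3)
S={'ball':(70,-83,104),'sp':(0,-60,68),'knob':(55*np.cos(a),-60+55*np.sin(a),103),'c1':(75,128,10),'c2':(-75,128,10),'c3':(-75,-128,10)}
def X(t,s):
    c,q=np.cos(t[2]),np.sin(t[2]);return np.array([t[0]+c*s[0]-q*s[1],t[1]+q*s[0]+c*s[1],s[2]])
def inv(t,p):
    c,q=np.cos(t[2]),np.sin(t[2]);d=np.asarray(p)[:2]-t[:2];return np.array([c*d[0]+q*d[1],-q*d[0]+c*d[1]])
def res(t,ns=('scene','side','wr')):
    return np.concatenate([np.subtract(proj(P[n],X(t,np.array(S[k])/1000)),px[n][k]) for n in ns for k in px[n]])
if __name__=='__main__':
    for k in S:
        x,e=tri([ray(P[n],*px[n][k]) for n in px if k in px[n]]);print(k,x,np.array(e))
    for ns in (('scene','side','wr'),('wr',),('scene',),('side',)):
        o=least_squares(lambda t:res(t,ns),[.55,.04,0.16],loss='soft_l1');print(ns,o.x,np.rad2deg(o.x[2]));print(res(o.x,ns).reshape(-1,2).round(1).tolist())
        if len(ns)==1:
            t=o.x;Q={'scene':((276.7,261.2),(273.8,269.2),(278.8,271.2)),'side':((295,275.8),(298,282.5),(304,282.3))}
            if ns[0] in Q:
                print('pt/marker',[1000*inv(t,atz(P[ns[0]],u,v,.017)) for u,v in Q[ns[0]]])
        print({k:X(o.x,np.array(S[k])/1000) for k in('sp','knob','ball')})
E
python3 fit3.py
```

```text
ball [ 0.6399 -0.0293  0.1051] [0.0011 0.0011 0.0007]
sp [ 0.5658 -0.017   0.0675] [0.001  0.0011 0.001 ]
knob [ 0.5404 -0.0656  0.1026] [0.0005 0.0004 0.0003]
c1 [0.6091 0.1787 0.0093] [0.0013 0.0016 0.0012]
c2 [0.4642 0.1529 0.0074] [0.0013 0.0013]
c3 [ 0.5046 -0.0951  0.0077] [0.0002 0.0004 0.0002]
('scene', 'side', 'wr') [0.557  0.042  0.1654] 9.479418348957626
[[-0.6, 0.9], [-0.7, -0.1], [-0.3, -0.1], [-1.4, 0.8], [-0.1, 0.3], [0.5, -1.0], [0.5, 0.4], [-1.0, -0.7], [0.2, -0.2], [0.2, -0.1], [2.1, 0.7], [0.4, -1.3], [0.2, -0.1], [-0.3, -0.4], [-0.1, 0.0], [-1.4, 1.3], [0.3, -1.3]]
{'sp': array([ 0.5669, -0.0172,  0.068 ]), 'knob': array([ 0.5404, -0.0654,  0.103 ]), 'ball': array([ 0.6397, -0.0284,  0.104 ])}
('wr',) [0.5566 0.0421 0.1698] 9.72872514956443
[[0.5, 0.4], [-0.1, -0.2], [-0.1, 0.1], [-0.6, 1.4], [0.1, -1.4]]
{'sp': array([ 0.5668, -0.017 ,  0.068 ]), 'knob': array([ 0.5405, -0.0653,  0.103 ]), 'ball': array([ 0.6396, -0.0279,  0.104 ])}
('scene',) [0.5567 0.0409 0.1613] 9.241416452691682
[[0.0, 0.7], [-0.2, -0.3], [0.2, -0.2], [-1.1, 0.3], [0.0, 0.0], [1.0, -1.1]]
pt/marker [array([-48.2262,  33.5664]), array([-51.6695,  54.6844]), array([-63.278 ,  54.7961])]
{'sp': array([ 0.5663, -0.0183,  0.068 ]), 'knob': array([ 0.5396, -0.0664,  0.103 ]), 'ball': array([ 0.6391, -0.0297,  0.104 ])}
('side',) [0.5578 0.0421 0.1626] 9.314096626255061
[[0.2, 0.4], [-1.3, -0.7], [-0.0, -0.1], [-0.5, -0.1], [1.5, 0.8], [0.2, -1.2]]
pt/marker [array([-52.2655,  34.4506]), array([-53.0441,  53.6177]), array([-63.7915,  55.0578])]
{'sp': array([ 0.5675, -0.0172,  0.068 ]), 'knob': array([ 0.5409, -0.0653,  0.103 ]), 'ball': array([ 0.6403, -0.0285,  0.104 ])}
```

```bash
python3 -m jog '[[[0,0,0,1],[0,0,0,1],[0,0,0,1],[0,0,0,1],[0,0,1,0],[0,0,1,0],[0,0,1,0],[0,0,1,0],[0,0,0.8,0],[0,0,0,0]]]' 
python3 - <<'E'
from h import *
p=save('wrist','wr3');s=sensors.observe();print(s['clock'],s['position'],np.rad2deg(np.arctan2(s['ee_rot'][1,0],s['ee_rot'][0,0])),s['wrist_force'],s['opening'])
E
```

```text
clock: 8.7
position: [0.5394, -0.0665, 0.109]
ee_rot: [[-0.863, 0.505, -0.004], [0.505, 0.863, 0.001], [0.004, -0.002, -1.0]]
wrist_force: [-0.2, -0.9, 0.6]
opening: 0.449
8.75 [ 0.54025077 -0.06663097  0.11074382] 149.69258673849623 [0.35017107 0.01135582 0.79428652] 0.44997233589654345
```

View pics/wr3.png

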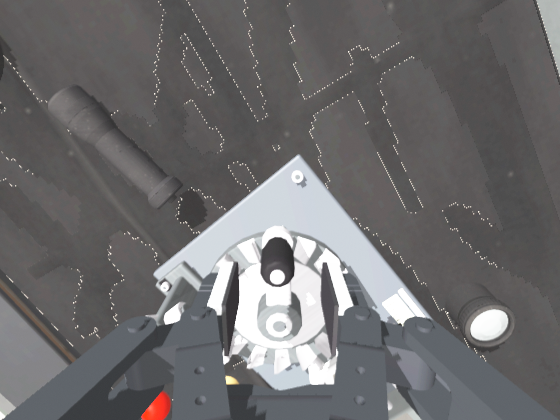

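```bash
python3 -m jog '[[[0,0,0.4,0],[0,0,0.4,0],[0,0,0.4,0],[0,0,0.12,0],[0,0,0,0]]]' 
python3 - <<'E'
from h import *
p=save('wrist','wr4');s=sensors.observe();print(s['clock'],s['position'],s['wrist_force'],s['opening'])
E
```

```text
clock: 9.25
position: [0.5407, -0.0667, 0.0778]
ee_rot: [[-0.864, 0.503, -0.001], [0.503, 0.864, 0.0], [0.001, -0.0, -1.0]]
wrist_force: [-0.4, -0.4, 0.0]
opening: 0.455
9.3 [ 0.54091982 -0.06673093  0.07825992] [ 0.3697353  -0.60787546  0.98605142] 0.4472415163387103
```

View pics/wr4.png

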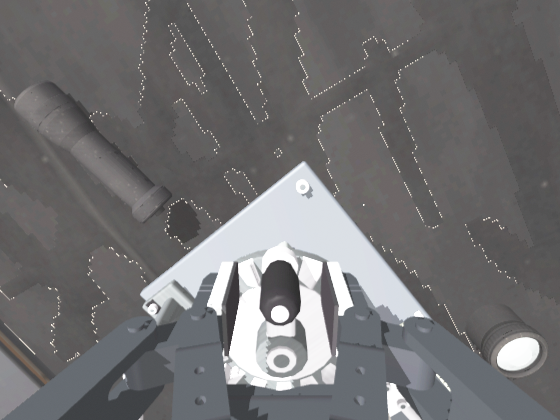

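```bash
python3 -m jog '[[[-0.18,0,0,0],[-0.18,0,0,0],[-0.06,0,0,0],[-0.06,0,0,0],[-0.06,0,0,0],[0,0,0,0]]]' 
python3 - <<'E'
from h import *
s=sensors.observe();print(s['clock'],s['position'],s['wrist_force'],s['opening'])
E
```

```text
clock: 9.9
position: [0.5524, -0.0734, 0.0783]
ee_rot: [[-0.864, 0.503, -0.001], [0.503, 0.864, 0.001], [0.001, 0.0, -1.0]]
wrist_force: [-3.7, 2.4, 3.7]
opening: 0.448
9.9 [ 0.55243005 -0.07338515  0.07832784] [-3.65887001  2.44269163  3.65000333] 0.4478974121312463
```

```bash
python3 -m jog '[[[-0.06,0,0,0],[-0.06,0,0,0],[-0.06,0,0,0],[0,0,0,0]]]' 
python3 - <<'E'
from h import *
import pickle
for n in ('side','scene','wrist'):
    p=save(n,n+'5');pickle.dump(p,open(n+'5.pkl','wb'))
    if n!='wrist':
        a,b,c,d={'scene':(190,150,330,310),'side':(180,180,350,340)}[n]
        cv2.imwrite(f'pics/{n}5_c.png',cv2.resize(cv2.imread(f'pics/{n}5.png')[b:d,a:c],None,fx=3.75,fy=3.75,interpolation=cv2.INTER_CUBIC))
s=sensors.observe();print(s['clock'],s['position'],s['wrist_force'],s['opening'])
E
```

```text
clock: 10.3
position: [0.5562, -0.0756, 0.0783]
ee_rot: [[-0.864, 0.503, -0.001], [0.503, 0.864, 0.001], [0.001, 0.0, -1.0]]
wrist_force: [-4.8, 3.3, 3.6]
opening: 0.449
10.45 [ 0.55618249 -0.07555806  0.07830247] [-4.04982987  2.06290001  3.81929529] 0.4472114142987592
```

View pics/wrist5.png

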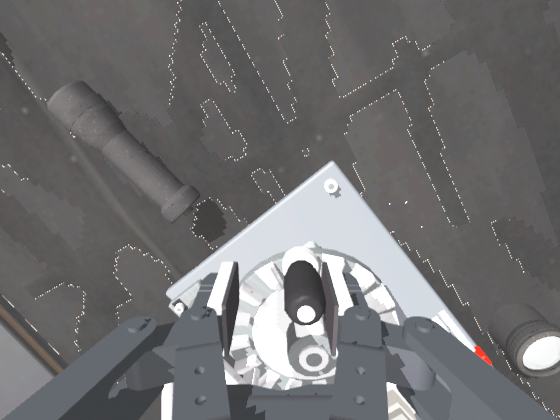

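View pics/side5_c.png

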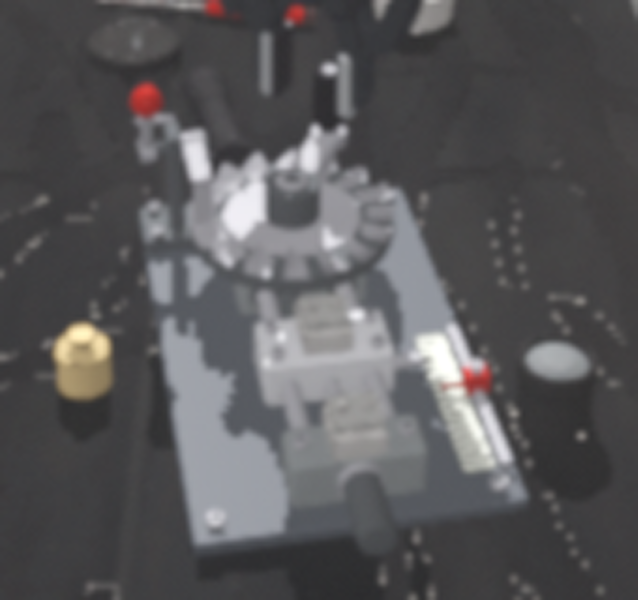

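```bash
python3 - <<'E'
from fit3 import *
o=least_squares(res,[.55,.04,0.16],loss='soft_l1');t=o.x
for n,(u,v) in {'side':(180+328/3.75,180+70/3.75),'wrist':(306,314)}.items():
    p=pickle.load(open(n+'5.pkl','rb'))
    x=atz(p,u,v,.103);s=inv(t,x)*1000;print(n,x,s,np.rad2deg(np.arctan2(s[1]+60,s[0])),np.hypot(s[0],s[1]+60))
for n,k in (('side','side'),('wr','wr'),('scene','scene')):
    x=atz(P[n],*px[n]['knob'],.103);s=inv(t,x)*1000;print('start',n,x,s,np.rad2deg(np.arctan2(s[1]+60,s[0]))%360)
# from pad contact
T=np.array([.5562,-.0756]);hx=np.array([-.864,.503])
K=T+hx*(.448*.085/2-.009);s=inv(t,K)*1000;print('pad',K,s,np.rad2deg(np.arctan2(s[1]+60,s[0]))%360)
E
```

```text
side [ 0.5482 -0.0669  0.103 ] [ -26.6933 -105.9385] -120.15942031331383 53.1307235404639
wrist [ 0.5473 -0.0681  0.103 ] [ -27.7635 -106.9178] -120.6148081962328 54.51686102333208
start side [ 0.5408 -0.0647  0.103 ] [ -33.5567 -102.5689] 231.75159901452542
start wr [ 0.5404 -0.0654  0.103 ] [ -34.1195 -103.1722] 231.68025493017902
start scene [ 0.5397 -0.0655  0.103 ] [ -34.7757 -103.1736] 231.1490790243572
pad [ 0.5475 -0.0705] [ -27.9103 -109.4253] 240.54667732449474
```

View pics/scene5_c.png

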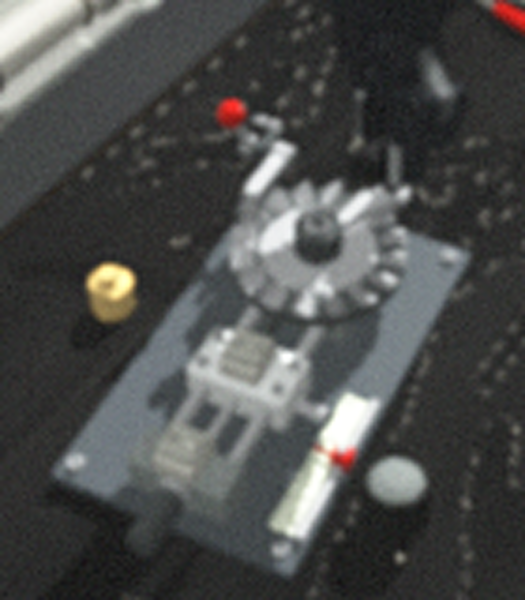

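```bash
python3 -m jog '[[[0.2,0,0,0],[0.2,0,0,0],[0,0,0.0,0],[0,0,-0.5,0],[0,0,-1,0],[0,0,-1,0],[0,0,-0.5,0],[-0.6,0.85,0,0],[-0.6,0.85,0,0],[-0.6,0.85,0,0],[-0.62,0.85,0,0],[0,0,0,1]]]'
python3 -m jog '[[[0,0,0,1],[0,0,0,1],[0,0,0,1],[0,0,0,1],[0,0,0,1],[0,0,0,1],[0,0,0,1],[0,0,0,0.37],[0,0,0,0]]]'
python3 - <<'E'
from h import *
import pickle
p=save('wrist','wr6');pickle.dump(p,open('wr6.pkl','wb'));s=sensors.observe();print(s['clock'],s['position'],np.rad2deg(np.arctan2(s['ee_rot'][1,0],s['ee_rot'][0,0])),s['wrist_force'],s['opening'])
E
```

```text
clock: 11.65
position: [0.645, -0.0264, 0.1526]
ee_rot: [[-0.808, 0.59, 0.0], [0.59, 0.808, 0.0], [0.0, 0.0, -1.0]]
wrist_force: [-0.8, -1.4, 0.1]
opening: 0.447
clock: 12.55
position: [0.643, -0.0278, 0.1534]
ee_rot: [[-0.166, 0.986, -0.0], [0.986, 0.166, -0.0], [-0.0, -0.0, -1.0]]
wrist_force: [0.0, -0.1, 0.5]
opening: 0.451
12.6 [ 0.64299347 -0.02774415  0.15336604] 99.64647437446263 [-0.74391953  0.18892715  0.13025359] 0.44520933352597325
```

View pics/wr6.png

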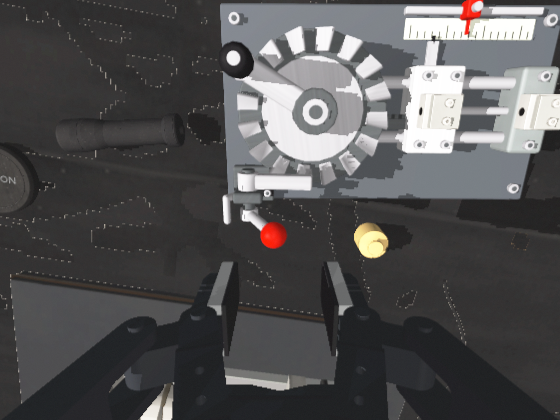

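```bash
python3 - <<'E'
from fit3 import *
o=least_squares(res,[.55,.04,0.16],loss='soft_l1');t=o.x
p=pickle.load(open('wr6.pkl','rb'))
for k,(u,v),z in (('ball',(273,235),.105),('sp',(315,111),.068),('c3',(223,2),.01),('ptr',(435,38),.017),('mk',(469,30),.017),('knob',(236,58),.103)):
    x=atz(p,u,v,z);s=inv(t,x)*1000;print(k,x,s)
    if k=='knob':print(np.rad2deg(np.arctan2(s[1]+60,s[0]))%360)
for n,b in (('scene',(190+231/3.75,150+112/3.75)),('side',(180+146/3.75,180+100/3.75))):
    pp=pickle.load(open(n+'5.pkl','rb'));P[n+'5']=pp;px[n+'5']=b
x,e=tri([ray(p,273,235),ray(P['scene5'],*px['scene5']),ray(P['side5'],*px['side5'])]);print(x,e,inv(t,x)*1000)
f=cv2.imread('pics/wr6.png')[0:70,390:550];cv2.imwrite('pics/wr6c.png',cv2.resize(f,None,fx=5,fy=5,interpolation=cv2.INTER_CUBIC))
E
```

```text
ball [ 0.641  -0.0318  0.105 ] [ 70.6862 -86.5898]
sp [ 0.5673 -0.0172  0.068 ] [  0.3471 -60.0522]
c3 [ 0.5044 -0.0928  0.01  ] [ -74.1552 -124.2831]
ptr [0.5031 0.0649 0.017 ] [-49.3745  31.5146]
mk [0.494  0.0878 0.017 ] [-54.6617  55.5865]
knob [ 0.5474 -0.0663  0.103 ] [ -27.3127 -105.2202]
238.86829923076712
[ 0.6409 -0.0322  0.1059] [np.float64(0.0004665570895622325), np.float64(0.0007076778139118036), np.float64(0.0005795614890641129)] [ 70.4815 -87.0057]
```

View pics/wr6c.png

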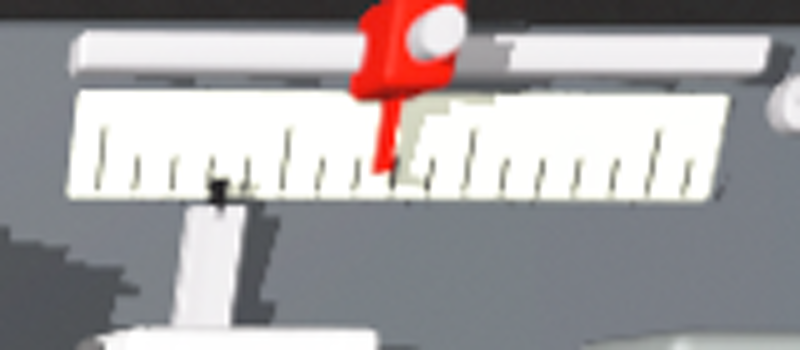

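```bash
python3 -m jog '[[[0,0,0.8,0],[0,0,0.8,0],[0,0,0.6,0],[0,0,0.24,0],[0,0,0,0],[-0.4,0,0,0],[-0.2,0,0,0],[-0.2,0,0,0]]]'
python3 - <<'E'
from h import *
p=save('wrist','wr7');s=sensors.observe();print(s['clock'],s['position'],s['wrist_force'],s['opening'])
E
```

```text
clock: 13.4
position: [0.6468, -0.0482, 0.0931]
ee_rot: [[-0.166, 0.986, 0.001], [0.986, 0.166, 0.0], [-0.0, 0.001, -1.0]]
wrist_force: [-0.2, 1.6, 1.4]
opening: 0.45
13.45 [ 0.64679602 -0.04878277  0.0928663 ] [-0.76995114 -1.36238418  0.11574392] 0.4481362644522082
```

View pics/wr7.png

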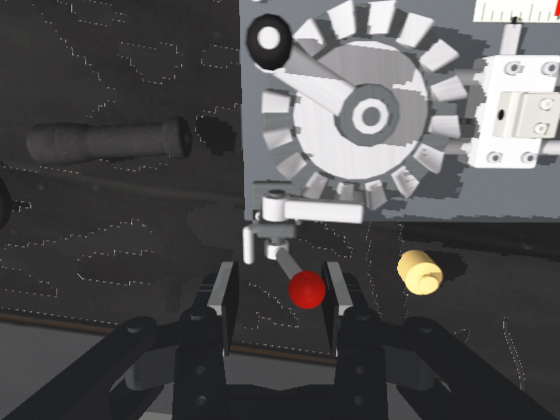

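```bash
python3 -m jog '[[[-0.2,0,0,0],[-0.2,0,0,0],[-0.2,0,0,0],[-0.2,0,0,0],[-0.2,0,0,0],[-0.2,0,0,0],[0,0,0,0]]]'
python3 - <<'E'
from h import *
p=save('wrist','wr8');s=sensors.observe();print(s['clock'],s['position'],s['wrist_force'],s['opening'])
E
```

```text
clock: 14.15
position: [0.6514, -0.0778, 0.0922]
ee_rot: [[-0.166, 0.986, -0.0], [0.986, 0.166, -0.0], [-0.0, -0.0, -1.0]]
wrist_force: [0.1, 0.1, 0.2]
opening: 0.453
14.2 [ 0.65130041 -0.07739273  0.09224685] [-0.12327841 -0.12674397  0.71831396] 0.45027878981058755
```

View pics/wr8.png

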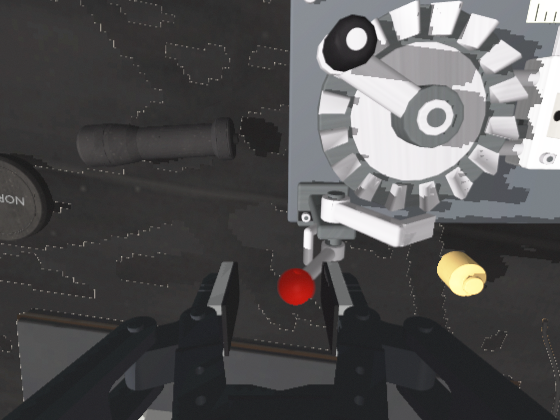

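```bash
python3 -m jog '[[[0,0,-0.8,0],[0,0,-0.8,0],[0,0,-0.84,0],[0.22,-0.81,0,0],[0.22,-0.81,0,0],[0.22,-0.81,0,0],[0.22,-0.8,0,0],[0.21,-0.8,0,0],[0,0,0,-1],[0,0,0,-1],[0,0,0,-1]]]'
python3 -m jog '[[[0,0,0,-1],[0,0,0,-1],[0,0,0,-1],[0,0,0,-1],[0,0,0,-1],[0,0,0,-1],[0,0,0,-1],[0,0,0,0],[0,0,0,0]]]'
python3 - <<'E'
from h import *
import pickle
p=save('wrist','wr9');pickle.dump(p,open('wr9.pkl','wb'));s=sensors.observe();print(s['clock'],s['position'],np.rad2deg(np.arctan2(s['ee_rot'][1,0],s['ee_rot'][0,0])),s['wrist_force'],s['opening'])
E
```

```text
clock: 15.3
position: [0.5473, -0.0667, 0.1535]
ee_rot: [[-0.467, 0.884, 0.0], [0.884, 0.467, -0.0], [-0.0, 0.0, -1.0]]
wrist_force: [0.2, -0.2, 0.5]
opening: 0.446
clock: 16.2
position: [0.5474, -0.0668, 0.1534]
ee_rot: [[-0.936, 0.352, 0.0], [0.352, 0.936, -0.0], [-0.0, 0.0, -1.0]]
wrist_force: [-0.6, -0.1, -0.0]
opening: 0.445
16.25 [ 0.54737858 -0.06682097  0.15332937] 159.42414633680556 [ 0.90809206  0.13990296 -0.05519267] 0.44884574680538986
```

View pics/wr9.png

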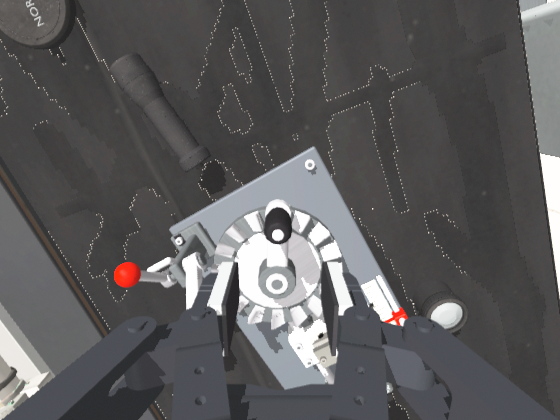

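```bash
python3 -m jog '[[[0,0,0.8,0],[0,0,0.8,0],[0,0,0.8,0],[0,0,0.5,0],[0,0,0.1,0],[0,0,0,0],[0.2,0,0,0],[0.1,0,0,0],[0.1,0,0,0],[0,0,0,0]]]'
python3 - <<'E'
from h import *
import pickle
p=save('wrist','wr10');pickle.dump(p,open('wr10.pkl','wb'));s=sensors.observe();print(s['clock'],s['position'],np.rad2deg(np.arctan2(s['ee_rot'][1,0],s['ee_rot'][0,0])),s['wrist_force'],s['opening'])
E
```

```text
clock: 17.25
position: [0.538, -0.0634, 0.0788]
ee_rot: [[-0.937, 0.349, 0.001], [0.349, 0.937, -0.0], [-0.001, 0.0, -1.0]]
wrist_force: [-0.2, 0.6, -0.1]
opening: 0.448
17.3 [ 0.53804951 -0.06337148  0.07865084] 159.58968342836525 [-0.58350845 -0.57289658 -0.03725328] 0.44874475811907355
```

View pics/wr10.png

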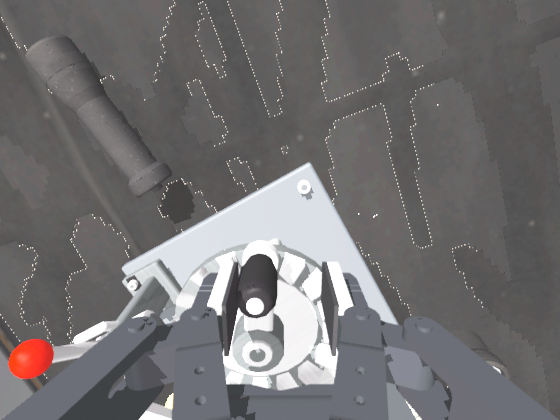

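```bash
python3 -m jog '[[[0.11,0.029,0,0.5],[0.222,0.058,0,1],[0.222,0.058,0,1],[0.222,0.058,0,1],[0.222,0.058,0,1],[0.222,0.058,0,1],[0.222,0.058,0,1],[0.222,0.058,0,1],[0.222,0.058,0,1],[0.222,0.058,0,1],[0.222,0.058,0,1],[0.111,0.029,0,0.5]]]'
python3 - <<'E'
from fit3 import *
o=least_squares(res,[.55,.04,0.16],loss='soft_l1');t=o.x
p=save('wrist','wr11');pickle.dump(p,open('wr11.pkl','wb'));s=sensors.observe();print(s['clock'],s['position'],np.rad2deg(np.arctan2(s['ee_rot'][1,0],s['ee_rot'][0,0])),s['wrist_force'],s['opening'])
K=s['position'][:2]-s['ee_rot'][:2,0]*(s['opening']*.0425-.009);q=inv(t,K)*1000;print(q,np.hypot(q[0],q[1]+60),np.rad2deg(np.arctan2(q[1]+60,q[0]))%360)
sp=np.array([.567,-.0172])-s['position'][:2];print('spindle in tool',s['ee_rot'][:2,:2].T@sp)
E
```

```text
clock: 18.5
position: [0.5132, -0.0092, 0.0785]
ee_rot: [[-0.058, 0.998, 0.0], [0.998, 0.058, -0.0], [-0.0, 0.0, -1.0]]
wrist_force: [0.2, -3.1, 1.6]
opening: 0.449
18.55 [ 0.5132 -0.0089  0.0785] 93.26331107300948 [-0.4633  0.1229 -0.484 ] 0.4511964829543599
[-52.7056 -53.0603] 53.1605252970216 172.49901920083903
spindle in tool [-0.0114  0.0532]
```

View pics/wr11.png

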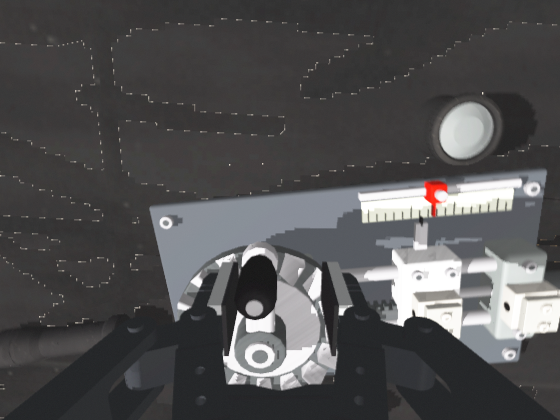

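```bash
python3 - <<'E'
from fit3 import *
o=least_squares(res,[.55,.04,0.16],loss='soft_l1');t=o.x
p=pickle.load(open('wr11.pkl','rb'))
# knob top & spindle relative
K=atz(p,255,308,.103);S0=atz(p,259,354,.068)
for nm,c in (('fit',X(t,np.array([0,-.06,.068]))),('img',S0)):
    v=(K-c)[:2];print(nm,c,np.hypot(*v),np.rad2deg(np.arctan2(v[1],v[0])-t[2])%360)
# same for wr10, wr9, wr2
for f,k,s in (('wr10',(255,306),(259,354)),('wr9',(278,234),(279,284)),('wr2',(150+324/2.5,140+153/2.5),(150+270/2.5,140+253/2.5))):
    q=pickle.load(open(f+'.pkl','rb'));K=atz(q,*k,.103);S0=atz(q,*s,.068)
    for c in (X(t,np.array([0,-.06,.068])),S0):
        v=(K-c)[:2];print(f,np.hypot(*v),np.rad2deg(np.arctan2(v[1],v[0])-t[2])%360)
f=cv2.imread('pics/wr11.png')
cv2.imwrite('pics/wr11a.png',cv2.resize(f[170:240,350:530],None,fx=4.4,fy=4.4,interpolation=cv2.INTER_CUBIC))
cv2.imwrite('pics/wr11b.png',cv2.resize(f[230:390,200:360],None,fx=3.75,fy=3.75,interpolation=cv2.INTER_CUBIC))
E
```

```text
fit [ 0.5669 -0.0172  0.068 ] 0.05456689957356916 172.15509149718682
img [ 0.5657 -0.0172  0.068 ] 0.05330847234125258 172.24305377674852
wr10 0.054629860009998005 237.90637772826955
wr10 0.054150254156225576 238.4886758582595
wr9 0.055025499023957807 239.20992753632203
wr9 0.05508626073950283 240.3903196322853
wr2 0.05502702207217951 231.68025493017902
wr2 0.055273052484937614 232.07511556660603
```

View pics/wr11a.png

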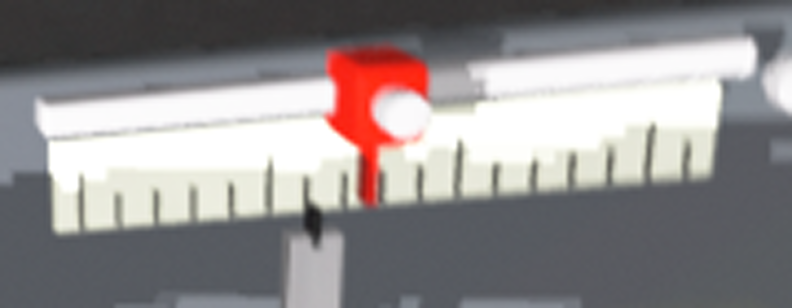

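View pics/wr11b.png

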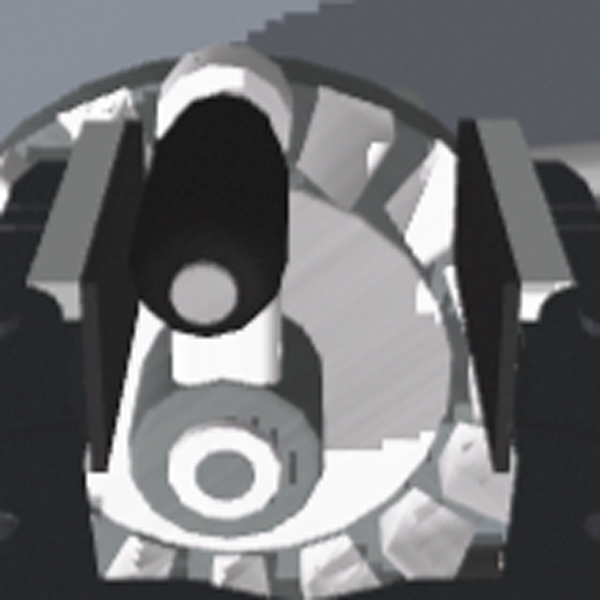

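```bash
python3 - <<'E'
from fit3 import *
o=least_squares(res,[.55,.04,0.16],loss='soft_l1');t=o.x
p=pickle.load(open('wr11.pkl','rb'));g=lambda u,v,z:inv(t,atz(p,350+u/4.4,170+v/4.4,z))*1000
for z in (.0125,.015,.017):
  print('wr11',z,[g(u,v,z) for u,v in ((80,228),(650,180),(312,203),(316,238),(371,203),(369,150))])
p6=pickle.load(open('wr6.pkl','rb'));g=lambda u,v,z:inv(t,atz(p6,390+u/5,0+v/5,z))*1000
for z in (.0125,.015,.017):
  print('wr6',z,[g(u,v,z) for u,v in ((98,188),(649,188),(216,182),(220,205),(380,170),(397,100))])
E
```

```text
wr11 0.0125 [array([-50.0475,  14.5785]), array([-48.6562,  97.373 ]), array([-50.3345,  48.4849]), array([-44.744 ,  49.1934]), array([-49.4109,  57.0788]), array([-57.6603,  56.5109])]
wr11 0.015 [array([-51.0441,  13.9954]), array([-49.6696,  95.7941]), array([-51.3277,  47.494 ]), array([-45.8044,  48.1939]), array([-50.4152,  55.9845]), array([-58.5654,  55.4234])]
wr11 0.017 [array([-51.8414,  13.5289]), array([-50.4802,  94.531 ]), array([-52.1222,  46.7013]), array([-46.6528,  47.3944]), array([-51.2186,  55.1091]), array([-59.2895,  54.5535])]
wr6 0.0125 [array([-50.3002,  14.3462]), array([-50.3336,  96.6368]), array([-51.1158,  31.8591]), array([-48.0081,  32.8997]), array([-52.7376,  56.0523]), array([-62.0151,  56.957 ])]
wr6 0.015 [array([-49.9292,  13.4907]), array([-49.9623,  95.0537]), array([-50.7376,  30.8487]), array([-47.6574,  31.8801]), array([-52.3451,  54.8281]), array([-61.5406,  55.7247])]
wr6 0.017 [array([-49.6324,  12.8063]), array([-49.6653,  93.7873]), array([-50.4351,  30.0405]), array([-47.3769,  31.0645]), array([-52.031 ,  53.8487]), array([-61.1609,  54.7389])]
```

```bash
python3 -m jog '[[[0.222,0.058,0,1],[0.222,0.058,0,1],[0.222,0.058,0,1],[0.111,0.029,0,0.5],[0.02,0.006,0,0.1],[0,0,0,0]]]'
python3 - <<'E'
from fit3 import *
o=least_squares(res,[.55,.04,0.16],loss='soft_l1');t=o.x
p=save('wrist','wr12');pickle.dump(p,open('wr12.pkl','wb'));s=sensors.observe();print(s['clock'],s['position'],np.rad2deg(np.arctan2(s['ee_rot'][1,0],s['ee_rot'][0,0])),s['wrist_force'],s['opening'])
K=s['position'][:2]-s['ee_rot'][:2,0]*(s['opening']*.0425-.009);q=inv(t,K)*1000;print(q,np.hypot(q[0],q[1]+60),np.rad2deg(np.arctan2(q[1]+60,q[0]))%360)
sp=np.array([.567,-.0172])-s['position'][:2];print('spindle in tool',s['ee_rot'][:2,:2].T@sp)
E
```

```text
clock: 19.15
position: [0.5197, 0.01, 0.0783]
ee_rot: [[0.307, 0.952, -0.0], [0.952, -0.307, 0.0], [0.0, -0.0, -1.0]]
wrist_force: [0.1, -0.7, 0.3]
opening: 0.448
19.2 [0.5197 0.01   0.0783] 72.10064470816945 [ 0.1571 -0.3286  0.404 ] 0.45326283198350764
[-46.8178 -34.5275] 53.29874110936319 151.4504337338428
spindle in tool [-0.0113  0.0534]
```

View pics/wr12.png

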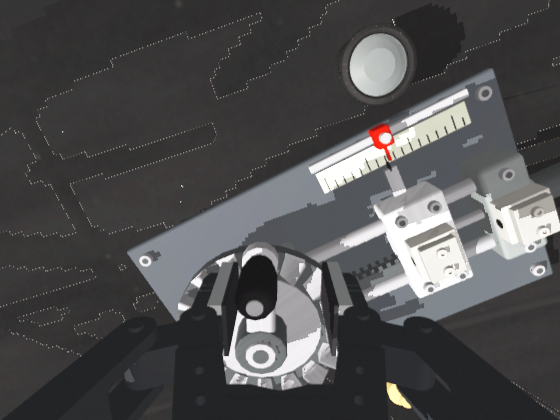

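```bash
python3 - <<'E'
from fit3 import *
f=cv2.imread('pics/wr12.png')
cv2.imwrite('pics/wr12a.png',cv2.resize(f[90:210,310:480],None,fx=4.7,fy=4.7,interpolation=cv2.INTER_CUBIC))
E
python3 -m jog '[[[0.044,0.012,0,0.2],[0,0,0,0]]]'
```

```text
clock: 19.4
position: [0.5203, 0.0109, 0.0783]
ee_rot: [[0.33, 0.944, -0.0], [0.944, -0.33, -0.0], [-0.0, -0.0, -1.0]]
wrist_force: [-0.7, -3.0, 0.7]
opening: 0.452
```

View pics/wr12a.png

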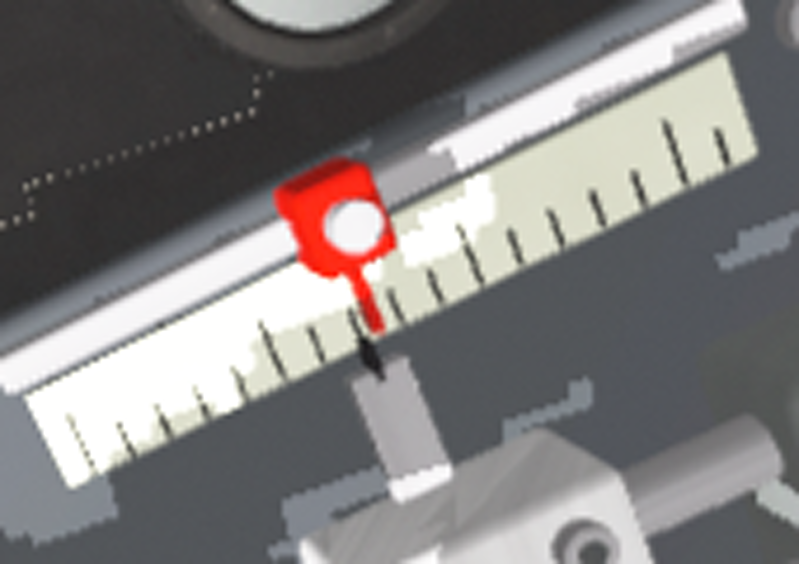

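```bash
python3 -m jog '[[[-0.2,0,0,0],[-0.2,0,0,0],[0,0,0,0],[0,0,-1,0],[0,0,-1,0],[0,0,-1,0],[0,0,0,0]]]'
python3 -m jog '[[[-0.17,0.87,0,0],[-0.17,0.87,0,0],[-0.17,0.87,0,0],[-0.17,0.87,0,0],[-0.17,0.87,0,0],[-0.17,0.87,0,0],[-0.18,0.88,0,0],[0,0,0,-1],[0,0,0,-1],[0,0,0,-1],[0,0,0,-1],[0,0,0,-0.8]]]'
python3 - <<'E'
from fit3 import *
o=least_squares(res,[.55,.04,0.16],loss='soft_l1');t=o.x
p=save('wrist','wr13');pickle.dump(p,open('wr13.pkl','wb'));s=sensors.observe();print(s['clock'],s['position'],np.rad2deg(np.arctan2(s['ee_rot'][1,0],s['ee_rot'][0,0])),s['wrist_force'],s['opening'],inv(t,s['position'])*1000)
f=cv2.imread('pics/wr13.png')
E
```

```text
clock: 20.1
position: [0.5187, 0.0016, 0.1564]
ee_rot: [[0.329, 0.944, 0.005], [0.944, -0.329, 0.0], [0.002, 0.004, -1.0]]
wrist_force: [0.5, -0.1, -0.6]
opening: 0.447
clock: 21.3
position: [0.651, -0.077, 0.1525]
ee_rot: [[-0.171, 0.985, -0.001], [0.985, 0.171, 0.0], [0.0, -0.001, -1.0]]
wrist_force: [-0.5, -0.5, 0.1]
opening: 0.45
21.35 [ 0.651  -0.077   0.1525] 100.09690609049015 [-0.0628  0.26   -0.4635] 0.4469565114291916 [  73.0595 -132.7892]
```

View pics/wr13.png

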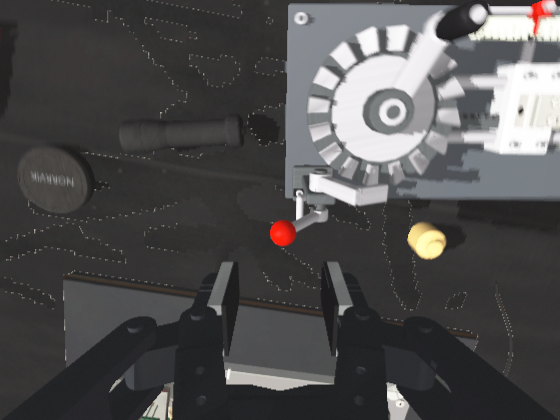

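```bash
python3 - <<'E'
from fit3 import *
o=least_squares(res,[.55,.04,0.16],loss='soft_l1');t=o.x
p=pickle.load(open('wr13.pkl','rb'))
K=atz(p,478,13,.103)
for c in (X(t,np.array([0,-.06,.068])),atz(p,393,112,.068)):
    v=(K-c)[:2];print(c,np.hypot(*v),np.rad2deg(np.arctan2(v[1],v[0])-t[2])%360)
print(inv(t,atz(p,283,233,.101))*1000)
cv2.imwrite('pics/wr13a.png',cv2.resize(cv2.imread('pics/wr13.png')[0:160,340:560],None,fx=3.6,fy=3.6,interpolation=cv2.INTER_CUBIC))
E
python3 -m jog '[[[0,0,0.8,0],[0,0,0.8,0],[0,0,0.6,0],[0,0,0.22,0],[0,0,0,0]]]'
python3 -m jog '[[[0,0,0,0],[0,0,0,0],[0,0,0,0],[0,0,0,0]]]' 28 20
python3 - <<'E'
from h import *
p=save('wrist','wr14');s=sensors.observe();print(s['clock'],s['position'],s['wrist_force'],s['opening'])
E
```

```text
[ 0.5669 -0.0172  0.068 ] 0.054702144680652355 152.50240521987487
[ 0.5673 -0.0177  0.068 ] 0.05517363055073997 152.12679298458994
[  70.3608 -130.3931]
clock: 21.85
position: [0.6506, -0.0769, 0.0919]
ee_rot: [[-0.166, 0.986, -0.002], [0.986, 0.166, 0.0], [0.001, -0.002, -1.0]]
wrist_force: [-0.3, 0.3, 0.3]
opening: 0.45
clock: 22.25
position: [0.6514, -0.077, 0.0933]
ee_rot: [[-0.166, 0.986, 0.001], [0.986, 0.166, -0.0], [-0.0, 0.001, -1.0]]
wrist_force: [-0.2, 0.1, 0.6]
opening: 0.279
22.3 [ 0.65132004 -0.0769774   0.09310881] [-0.20162726  0.41020546  0.02846844] 0.2782031127957187
```

View pics/wr14.png

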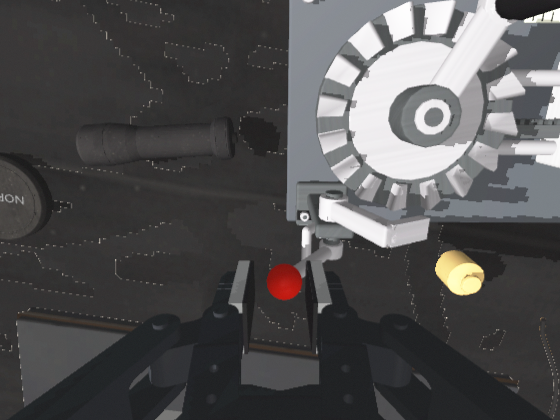

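View pics/wr13a.png

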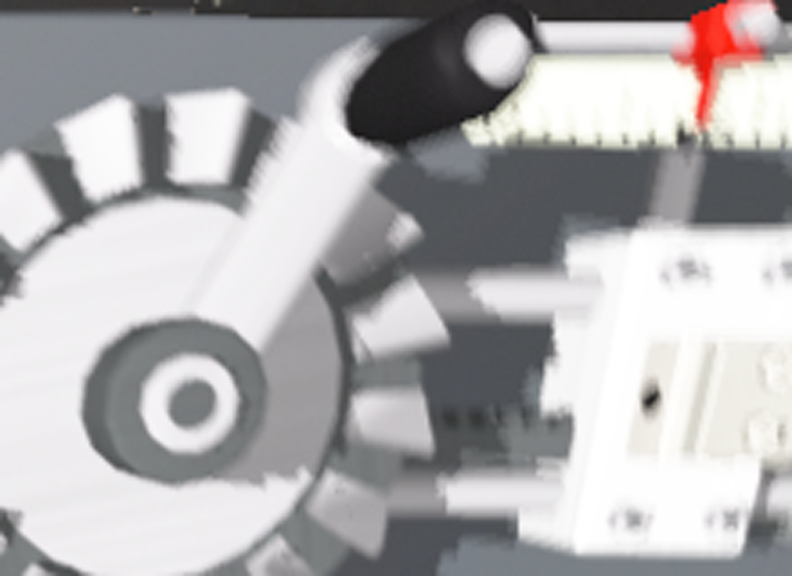

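```bash
python3 -m jog '[[[0.2,0,0,0],[0.2,0,0,0],[0.2,0,0,0],[0.2,0,0,0],[0.2,0,0,0],[0.2,0,0,0],[0.2,0,0,0],[0.2,0,0,0],[0.1,0,0,0],[0.1,0,0,0],[0.1,0,0,0],[0.1,0,0,0]]]'
python3 - <<'E'
from h import *
p=save('wrist','wr15');s=sensors.observe();print(s['clock'],s['position'],s['wrist_force'],s['opening'])
E
```

```text
clock: 23.5
position: [0.643, -0.028, 0.0929]
ee_rot: [[-0.166, 0.986, 0.0], [0.986, 0.166, -0.001], [-0.001, 0.0, -1.0]]
wrist_force: [1.3, -9.6, 1.5]
opening: 0.28
23.55 [ 0.64294798 -0.028063    0.09289532] [ 0.25496613 -5.33893539  0.56989864] 0.2818359765568116
```

View pics/wr15.png

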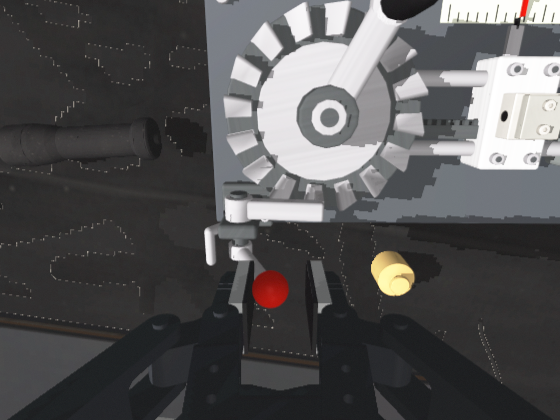

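```bash
python3 -m jog '[[[-0.1,0,0,0],[-0.06,0,0,0],[0,0,0,0]]]' 45
python3 -m jog '[[[0,0,0,0],[0,0,0,0],[0,0,0,0],[0,0,-0.8,0],[0,0,-0.8,0],[0,0,-0.84,0],[0,0,0,0],[0,0,0,0]]]'
python3 - <<'E'
from fit3 import *
p=save('wrist','wr16');pickle.dump(p,open('wr16.pkl','wb'));s=sensors.observe();print(s['clock'],s['position'],s['wrist_force'],s['opening'])
f=cv2.imread('pics/wr16.png')
cv2.imwrite('pics/wr16a.png',cv2.resize(f[0:270,210:560],None,fx=2.2,fy=2.2,interpolation=cv2.INTER_CUBIC))
E
```

```text
clock: 23.85
position: [0.6435, -0.0318, 0.0928]
ee_rot: [[-0.166, 0.986, -0.0], [0.986, 0.166, 0.0], [0.0, -0.0, -1.0]]
wrist_force: [0.0, 0.0, 0.3]
opening: 0.452
clock: 24.65
position: [0.6437, -0.0316, 0.1538]
ee_rot: [[-0.167, 0.986, 0.001], [0.986, 0.167, 0.0], [-0.0, 0.001, -1.0]]
wrist_force: [0.1, 0.5, -1.1]
opening: 0.449
24.7 [ 0.6433 -0.0315  0.1532] [ 0.0084 -1.28   -1.2703] 0.4460570929142051
```

View pics/wr16a.png

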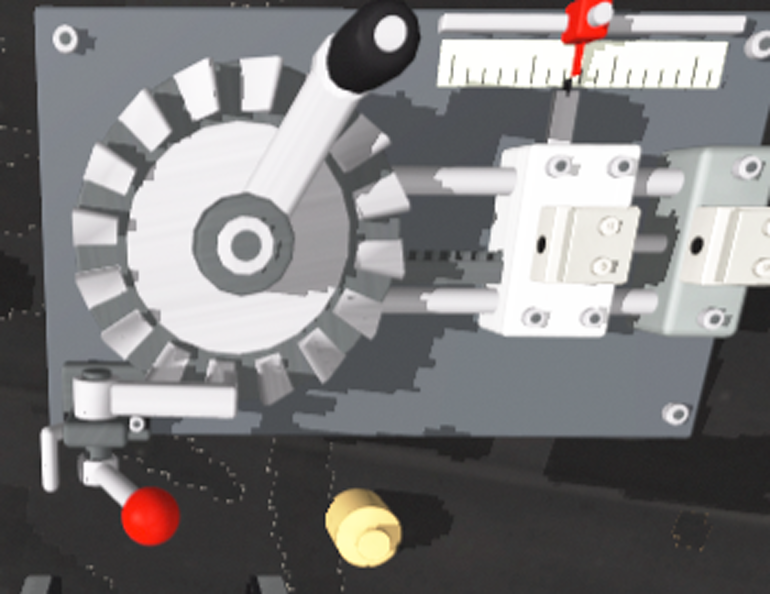

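```bash
python3 - <<'E'
from fit3 import *
o=least_squares(res,[.55,.04,0.16],loss='soft_l1');t=o.x
p=pickle.load(open('wr16.pkl','rb'))
K=atz(p,387.3,15.5,.103);print('K',K)
for c in (X(t,np.array([0,-.06,.068])),atz(p,321.4,111.8,.068)):
    v=(K-c)[:2];print(c,np.hypot(*v),np.rad2deg(np.arctan2(v[1],v[0])-t[2])%360)
print('ball',inv(t,atz(p,278.2,234.5,.105))*1000)
for nm,(u,v) in {'ptr':(568,83),'ptrb':(569,92),'mk':(576,74),'mku':(582,46)}.items(): print(nm,inv(t,atz(p,210+u/2.2,v/2.2,.017))*1000)
s=sensors.observe();T=s['position'][:2];R=s['ee_rot'][:2,:2]
print('K in tool units',R.T@(K[:2]-T)/.025, R.T@(X(t,np.array([55*np.cos(np.deg2rad(151)),-60+55*np.sin(np.deg2rad(151)),0])/1000)[:2]-T)/.025)
E
```

```text
K [0.5163 0.0019 0.103 ]
[ 0.5669 -0.0172  0.068 ] 0.054156574145748274 149.82027587305123
[ 0.5678 -0.0168  0.068 ] 0.05490265229451948 150.51237021609302
ball [ 70.6668 -87.3224]
ptr [-49.5428  52.1157]
ptrb [-46.8156  52.9293]
mk [-52.2548  54.3077]
mku [-60.5686  54.8024]
K in tool units [ 2.167  -4.7882] [ 2.1447 -4.8398]
```

```bash
python3 -m jog '[[[0.43,-0.96,0,0],[0.43,-0.96,0,0],[0.43,-0.96,0,0],[0.43,-0.97,0,0],[0.43,-0.97,0,0],[0,0,0,1],[0,0,0,1],[0,0,0,1],[0,0,0,1],[0,0,0,1],[0,0,0,0.6],[0,0,0,0]]]'
python3 -m jog '[[[0,0,0.8,0],[0,0,0.8,0],[0,0,0,0]]]'
python3 - <<'E'
from fit3 import *
p=save('wrist','wr17');pickle.dump(p,open('wr17.pkl','wb'));s=sensors.observe();print(s['clock'],s['position'],np.rad2deg(np.arctan2(s['ee_rot'][1,0],s['ee_rot'][0,0])),s['wrist_force'],s['opening'])
E
```

```text
clock: 25.9
position: [0.5152, 0.0013, 0.1529]
ee_rot: [[0.408, 0.913, -0.001], [0.913, -0.408, -0.0], [-0.001, -0.001, -1.0]]
wrist_force: [-0.8, 0.1, -0.1]
opening: 0.454
clock: 26.2
position: [0.5139, 0.0014, 0.1113]
ee_rot: [[0.405, 0.914, -0.004], [0.914, -0.405, 0.0], [-0.002, -0.004, -1.0]]
wrist_force: [-0.7, -0.0, -0.6]
opening: 0.447
26.25 [0.5146 0.0013 0.1128] 66.07550055745592 [0.5611 0.922  0.3284] 0.44906404821368034
```

View pics/wr17.png

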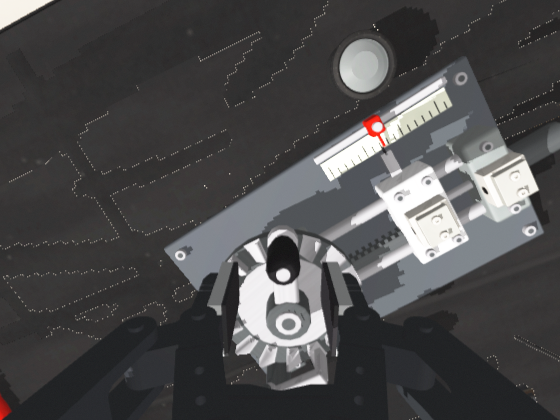

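```bash
python3 -m jog '[[[0,0,0.5,0],[0,0,0.5,0],[0,0,0.4,0],[0,0,0,0],[0.12,0,0,0],[0.12,0,0,0],[0.08,0,0,0],[0.04,0,0,0],[0.04,0,0,0],[0.04,0,0,0],[0.0,0,0,0]]]'
python3 - <<'E'
from fit3 import *
p=save('wrist','wr18');pickle.dump(p,open('wr18.pkl','wb'));s=sensors.observe();print(s['clock'],s['position'],np.rad2deg(np.arctan2(s['ee_rot'][1,0],s['ee_rot'][0,0])),s['ee_rot'].T@s['wrist_force'],s['opening'])
E
```

```text
clock: 27.35
position: [0.5202, 0.0114, 0.0788]
ee_rot: [[0.407, 0.913, -0.0], [0.913, -0.407, -0.0], [-0.0, 0.0, -1.0]]
wrist_force: [0.7, -0.4, 0.0]
opening: 0.451
27.4 [0.5202 0.0114 0.0788] 65.98865499104258 [-0.2633  0.0636 -0.5431] 0.4476224603804247
```

View pics/wr18.png

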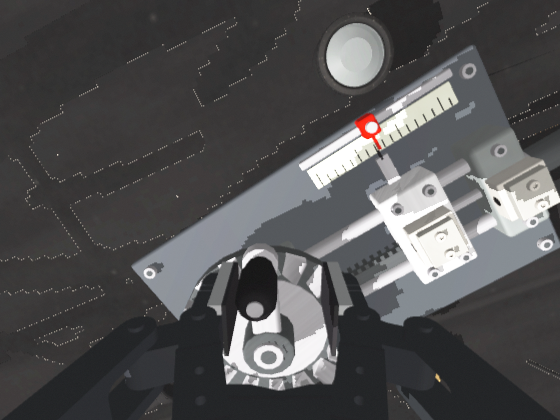

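```bash
python3 -m jog '[[[0.04,0,0,0],[0.04,0,0,0],[0.04,0,0,0],[0.04,0,0,0],[0.0,0,0,0]]]'
python3 -m jog '[[[0.02,0,0,0],[0.02,0,0,0],[0.02,0,0,0]]]'
```

```text
clock: 27.9
position: [0.5219, 0.0152, 0.0788]
ee_rot: [[0.407, 0.914, 0.0], [0.914, -0.407, 0.0], [0.0, -0.0, -1.0]]
wrist_force: [-1.1, -2.0, -0.0]
opening: 0.453
clock: 28.2
position: [0.5225, 0.0164, 0.0788]
ee_rot: [[0.407, 0.913, -0.0], [0.913, -0.407, -0.0], [-0.0, 0.0, -1.0]]
wrist_force: [-1.3, -1.9, 0.6]
opening: 0.453
```

```bash
python3 -m jog '[[[0.01,0,0,0],[0.01,0,0,0]]]'
python3 -m jog '[[[0.0,0,0,0]]]'
```

```text
clock: 28.4
position: [0.5227, 0.0169, 0.0788]
ee_rot: [[0.407, 0.913, 0.0], [0.913, -0.407, -0.0], [-0.0, 0.0, -1.0]]
wrist_force: [-1.6, -2.4, 0.6]
opening: 0.451
clock: 28.5
position: [0.5227, 0.0169, 0.0788]
ee_rot: [[0.407, 0.913, -0.0], [0.913, -0.407, 0.0], [0.0, -0.0, -1.0]]
wrist_force: [-1.2, -2.9, 0.2]
opening: 0.45
```

```bash
python3 -m jog '[[[0.01,0,0,0],[0.01,0,0,0]]]'
python3 -m jog '[[[0.0,0,0,0]]]'
```

```text
clock: 28.7
position: [0.5228, 0.0173, 0.0788]
ee_rot: [[0.407, 0.913, -0.0], [0.913, -0.407, -0.0], [-0.0, -0.0, -1.0]]
wrist_force: [-1.5, -2.1, 0.6]
opening: 0.447
clock: 28.8
position: [0.5229, 0.0174, 0.0788]
ee_rot: [[0.407, 0.913, -0.0], [0.913, -0.407, -0.0], [-0.0, -0.0, -1.0]]
wrist_force: [-1.1, -2.2, 0.5]
opening: 0.448
```

```bash
python3 -m jog '[[[0.01,0,0,0],[0.01,0,0,0]]]'
```

```text
clock: 29.0
position: [0.523, 0.0178, 0.0788]
ee_rot: [[0.407, 0.913, -0.0], [0.913, -0.407, 0.0], [-0.0, -0.0, -1.0]]
wrist_force: [-1.3, -2.9, 0.5]
opening: 0.448
```

```bash
python3 -m jog '[[[0.01,0,0,0],[0.01,0,0,0]]]'
```

```text
clock: 29.2
position: [0.5233, 0.0183, 0.0788]
ee_rot: [[0.407, 0.913, 0.0], [0.913, -0.407, -0.0], [0.0, 0.0, -1.0]]
wrist_force: [-1.1, -3.0, 0.6]
opening: 0.454
```

```bash
python3 -m jog '[[[0.01,0,0,0],[0.01,0,0,0]]]'
```

```text
clock: 29.4
position: [0.5235, 0.0187, 0.0788]
ee_rot: [[0.407, 0.913, -0.0], [0.913, -0.407, -0.0], [-0.0, -0.0, -1.0]]
wrist_force: [-1.4, -2.4, 1.2]
opening: 0.446
```

```bash
python3 -m jog '[[[0.01,0,0,0],[0.01,0,0,0]]]'
```

```text
clock: 29.6
position: [0.5237, 0.0192, 0.0788]
ee_rot: [[0.407, 0.913, -0.0], [0.913, -0.407, 0.0], [0.0, -0.0, -1.0]]
wrist_force: [-1.2, -1.7, 0.8]
opening: 0.449
```

```bash
python3 -m jog '[[[0.01,0,0,0],[0.01,0,0,0]]]'
```

```text
clock: 29.8
position: [0.5239, 0.0196, 0.0788]
ee_rot: [[0.407, 0.913, 0.0], [0.913, -0.407, 0.0], [0.0, -0.0, -1.0]]
wrist_force: [-1.0, -2.5, 1.6]
opening: 0.451
```

```bash
python3 -m jog '[[[0.01,0,0,0],[0.01,0,0,0]]]'; python3 - <<'E'
from fit3 import *
for n in ('wrist','side','scene'):
    p=save(n,n+'19');pickle.dump(p,open(n+'19.pkl','wb'))
    if n!='wrist':
        a,b,c,d={'scene':(190,150,330,310),'side':(180,180,350,340)}[n]
        cv2.imwrite(f'pics/{n}19_c.png',cv2.resize(cv2.imread(f'pics/{n}19.png')[b:d,a:c],None,fx=3.75,fy=3.75,interpolation=cv2.INTER_CUBIC))
s=sensors.observe();print(s['ee_rot'].T@s['wrist_force'])
E
```

```text
clock: 30.0
position: [0.5241, 0.0201, 0.0788]
ee_rot: [[0.407, 0.913, -0.0], [0.913, -0.407, 0.0], [0.0, -0.0, -1.0]]
wrist_force: [-1.1, -1.8, 1.0]
opening: 0.453
[-2.5064  0.5949 -0.2009]
```

View pics/wrist19.png

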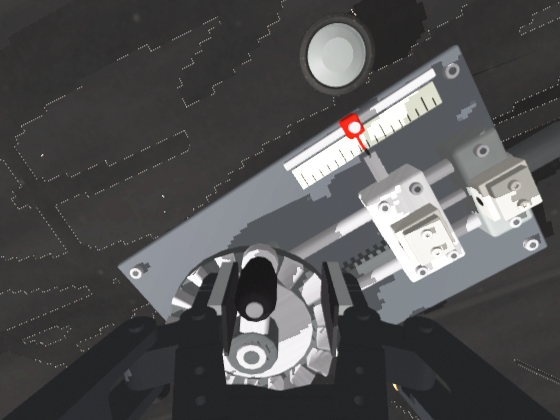

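View pics/side19_c.png

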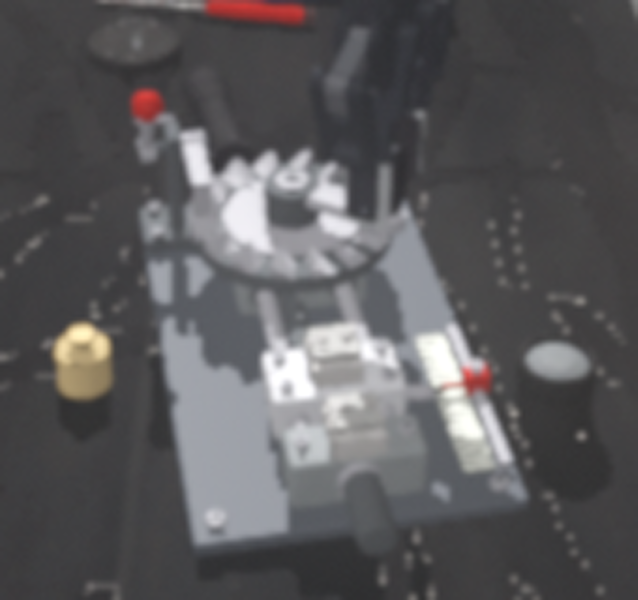

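```bash
python3 -m jog '[[[0.01,0,0,0],[0.01,0,0,0]]]'
```

```text
clock: 30.35
position: [0.5243, 0.0205, 0.0788]
ee_rot: [[0.407, 0.913, 0.0], [0.913, -0.407, -0.0], [-0.0, 0.0, -1.0]]
wrist_force: [-2.0, -1.6, 1.0]
opening: 0.452
```

```bash
python3 -m jog '[[[0.01,0,0,0],[0.01,0,0,0]]]'; python3 - <<'E'
from fit3 import *
o=least_squares(res,[.55,.04,0.16],loss='soft_l1');t=o.x
p=pickle.load(open('wrist19.pkl','rb'))
K=atz(p,254,309,.103)
for c in (X(t,np.array([0,-.06,.068])),atz(p,250,355,.068)):
    v=(K-c)[:2];print(c,np.hypot(*v),np.rad2deg(np.arctan2(v[1],v[0])-t[2])%360)
E
```

```text
clock: 30.55
position: [0.5245, 0.021, 0.0788]
ee_rot: [[0.407, 0.913, 0.0], [0.913, -0.407, 0.0], [0.0, 0.0, -1.0]]
wrist_force: [-1.7, -2.5, 0.7]
opening: 0.447
[ 0.5669 -0.0172  0.068 ] 0.055380498868961174 140.07309668661327
[ 0.5656 -0.0164  0.068 ] 0.0538958900753265 140.0947480796316
```

```bash
python3 -m jog '[[[0.01,0,0,0],[0.01,0,0,0]]]'
```

```text
clock: 30.75
position: [0.5247, 0.0215, 0.0788]
ee_rot: [[0.407, 0.913, 0.0], [0.913, -0.407, 0.0], [0.0, 0.0, -1.0]]
wrist_force: [-2.0, -2.7, 1.4]
opening: 0.447
```

```bash
python3 -m jog '[[[0.01,0,0,0],[0.01,0,0,0]]]'
```

```text
clock: 30.95
position: [0.5249, 0.0219, 0.0788]
ee_rot: [[0.407, 0.913, -0.0], [0.913, -0.407, -0.0], [-0.0, -0.0, -1.0]]
wrist_force: [-2.8, -3.3, 1.1]
opening: 0.449
```

```bash
python3 -m jog '[[[0.01,0,0,0]]]'; python3 -m jog '[[[0.0,0,0,0]]]'
```

```text
clock: 31.05
position: [0.5249, 0.0219, 0.0788]
ee_rot: [[0.407, 0.913, -0.0], [0.913, -0.407, -0.0], [-0.001, -0.0, -1.0]]
wrist_force: [-3.3, -5.1, 2.6]
opening: 0.449
clock: 31.15
position: [0.5249, 0.022, 0.0788]
ee_rot: [[0.407, 0.913, -0.0], [0.913, -0.407, -0.0], [-0.0, -0.0, -1.0]]
wrist_force: [-2.5, -4.6, 1.2]
opening: 0.452
```

```bash
python3 -m jog '[[[0.01,0,0,0]]]'; python3 -m jog '[[[0.0,0,0,0]]]'
```

```text
clock: 31.25
position: [0.525, 0.0221, 0.0788]
ee_rot: [[0.407, 0.913, -0.0], [0.913, -0.407, -0.001], [-0.001, 0.0, -1.0]]
wrist_force: [-2.7, -5.3, 2.7]
opening: 0.452
clock: 31.35
position: [0.5249, 0.0221, 0.0788]
ee_rot: [[0.407, 0.913, -0.0], [0.913, -0.407, -0.001], [-0.001, -0.0, -1.0]]
wrist_force: [-2.2, -6.1, 2.2]
opening: 0.451
```

```bash
python3 -m jog '[[[0.01,0,0,0],[0,0,0,0]]]'
```

```text
clock: 31.55
position: [0.525, 0.0221, 0.0788]
ee_rot: [[0.407, 0.913, -0.0], [0.913, -0.407, -0.001], [-0.001, 0.0, -1.0]]
wrist_force: [-2.7, -6.4, 3.2]
opening: 0.451
```

```bash
python3 -m jog '[[[0.01,0,0,0],[0,0,0,0]]]'
```

```text
clock: 31.75
position: [0.525, 0.0222, 0.0788]
ee_rot: [[0.407, 0.913, -0.001], [0.913, -0.407, -0.001], [-0.001, 0.0, -1.0]]
wrist_force: [-3.0, -7.9, 2.0]
opening: 0.45
```

```bash
python3 -m jog '[[[0.01,0,0,0],[0,0,0,0]]]'; python3 - <<'E'
from fit3 import *
s=sensors.observe();print(s['ee_rot'].T@s['wrist_force'],s['moment'],s['joint_torque'])
E
```

```text
clock: 31.95
position: [0.5251, 0.0223, 0.0788]
ee_rot: [[0.407, 0.913, -0.001], [0.913, -0.407, -0.002], [-0.002, 0.0, -1.0]]
wrist_force: [-4.0, -8.8, 2.9]
opening: 0.451
[-9.7307 -0.084  -2.8844] [-1.8209  0.7704 -0.0317] [  4.6397 -75.0779  45.8739  -1.894    2.689   -0.002 ]
```

```bash
python3 -m jog '[[[-0.03,0,0,0],[-0.03,0,0,0],[-0.1,0,0,0],[-0.15,0,0,0],[-0.13,0,0,0],[0,0,0,0],[0,0,-0.5,0],[0,0,-0.8,0],[0,0,-0.8,0],[0,0,-0.9,0],[0,0,0,0]]]'; python3 - <<'E'
from fit3 import *
for n in ('wrist','side','scene'):
    p=save(n,n+'20');pickle.dump(p,open(n+'20.pkl','wb'))
    if n!='wrist':
        a,b,c,d={'scene':(190,150,330,310),'side':(180,180,350,340)}[n]
        cv2.imwrite(f'pics/{n}20_c.png',cv2.resize(cv2.imread(f'pics/{n}20.png')[b:d,a:c],None,fx=3.75,fy=3.75,interpolation=cv2.INTER_CUBIC))
s=sensors.observe();print(s['clock'],s['position'],s['ee_rot'].T@s['wrist_force'])
E
```

```text
clock: 33.05
position: [0.5226, 0.0132, 0.1575]
ee_rot: [[0.407, 0.913, 0.005], [0.914, -0.407, 0.0], [0.002, 0.004, -1.0]]
wrist_force: [-0.3, 0.7, -1.0]
opening: 0.451
33.2 [0.5209 0.0131 0.1539] [ 0.3657 -0.4186  0.2373]
```

View pics/wrist20.png

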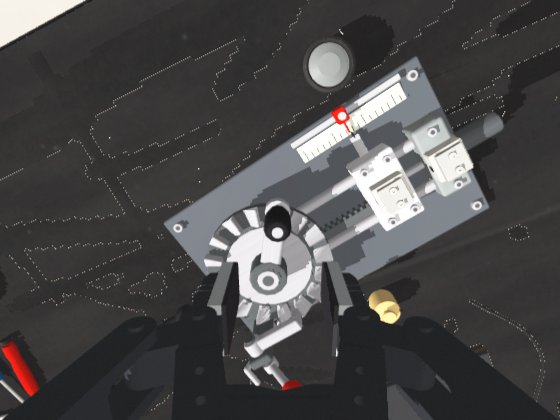

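View pics/side20_c.png

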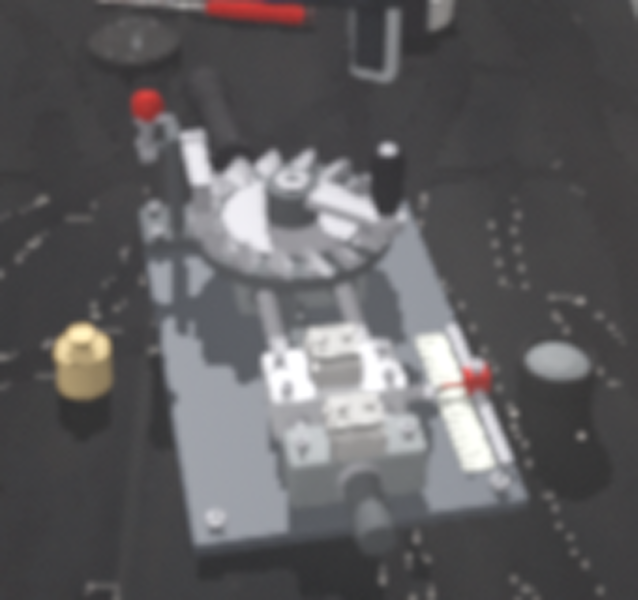

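```bash
python3 - <<'E'
from fit3 import *
f=cv2.imread('pics/wrist20.png');cv2.imwrite('pics/wrist20a.png',cv2.resize(f[70:170,280:420],None,fx=5.6,fy=5.6,interpolation=cv2.INTER_CUBIC))
for n,(a,b,c,d) in {'scene20':(255,245,295,285),'side20':(280,260,320,310)}.items():
    g=cv2.imread(f'pics/{n}.png')[b:d,a:c]; cv2.imwrite(f'pics/{n}_m.png',cv2.resize(g,None,fx=12,fy=12,interpolation=cv2.INTER_CUBIC))
E
```

```text
(no output)
```

View pics/wrist20a.png

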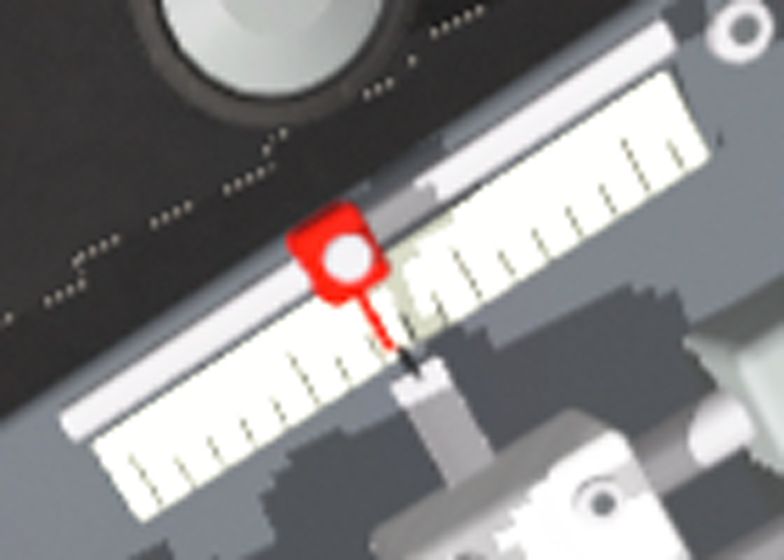

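View pics/side20_m.png

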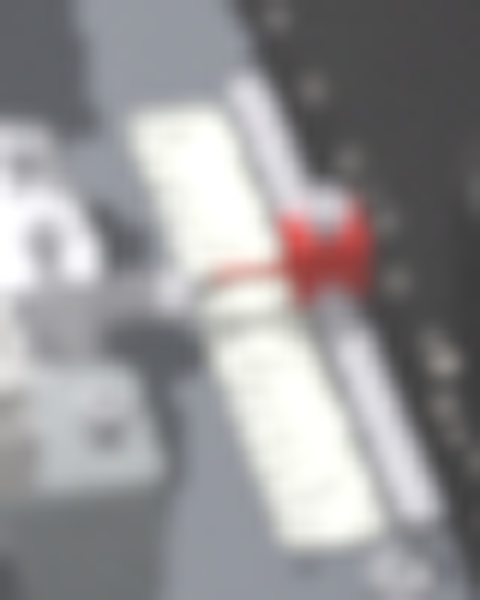

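View pics/scene20_m.png

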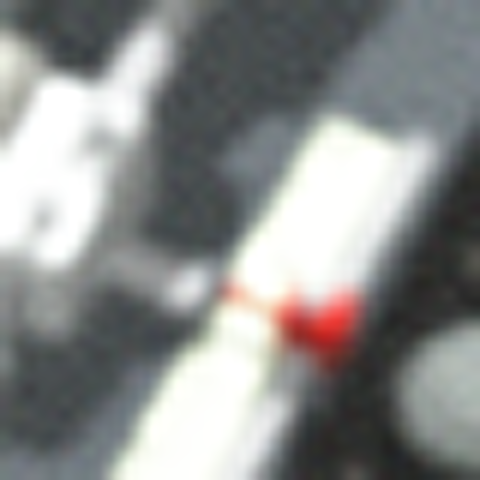

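```bash
python3 - <<'E'
from fit3 import *
o=least_squares(res,[.55,.04,0.16],loss='soft_l1');t=o.x
p=pickle.load(open('wrist20.pkl','rb'))
for nm,(u,v) in {'ptr tip':(401,349),'ptr base':(415,371),'mk':(391,347),'mku':(363,294)}.items(): print(nm,inv(t,atz(p,280+u/5.6,70+v/5.6,.017))*1000)
K=atz(p,278,233,.103);v=(K-X(t,np.array([0,-.06,.068])))[:2];print(np.rad2deg(np.arctan2(v[1],v[0])-t[2])%360)
print(sensors.observe()['clock'],r.close_job())
E
```

```text
ptr tip [-51.2013  55.5132]
ptr base [-47.352   55.6544]
mk [-52.2472  54.4482]
mku [-60.9415  54.8059]
137.45884863190935
the job is handed in; nothing more can be done
33.2 None
```

I handed the job in at 33.2 s of the 61 s allowed, with the slide locked on the fourth tooth back. The hand-in gives no verdict.

1. **Ease off:** I pushed the knob forward from one side to a wheel angle of about -0.17 rad. The pawl stayed down.
2. **Throw over:** I pushed the red ball toward stage -y. The picture afterwards showed the pawl resting clear.
3. **Crank back:** I turned the wheel back to about 1.38 rad, keeping the tool turning with the knob.
4. **Re-engage:** I lowered the pawl into the teeth between the fingers. In doing so I pressed the ball a little too far, and the wrist force read about 10 N for a moment before I backed off. I don't know what that put on the pawl.
5. **Lock:** I brought the wheel back in 0.25 mm steps until it stopped moving. I pressed to 9.7 N at the knob, then let go and lifted clear.

**Last checks:**
- **Pointer:** it sits about 1 mm past the marker line (allowed -1.8 to +7.3 mm).
- **Pawl:** the red ball is back at its starting position, so the pawl reads fully down.
- **Loupe, weight, marker and torch:** the loupe, weight and marker look unmoved in the side view. I did not check the torch's position separately at the end.
- **Robot:** it touches nothing, about 50 mm above the knob.

**Not confirmed or not agreeing:**
- **Pawl load:** the force left on the pawl after letting go could not be measured. I infer about 7 N from the brake figures, against the 3 N needed.
- **Marker distance:** my early estimates of the pointer-to-marker distance ranged from 20 to 22 mm.
- **Knob angle:** the last reading (137.5°) was about 1° beyond the expected range for the fourth tooth (138.5° to 141.5°), which is within my measuring error.

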